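Stow the slim screwdriver in the tool carousel and hold it facing front

TASK

Take the slim screwdriver with the straight round handle out of the wooden rack and push it, blade down, fully home into the narrow flared tube on the tool carousel, then let go of it. Next grip the bar on top of the carousel's centre post and turn the carousel until that tube stands at the front, squarely over the pointer lug of the base. Finish while holding: keep the bar gripped and the carousel still at the end, with the screwdriver still home in the tube and the other tools and things left where they are.

Things in the scene. Friction and masses are not known exactly. Their poses are not given: they have to be found in the camera images.
- driver_grip (a point): centre of the slim screwdriver's handle, on its axis, 92.5 mm from the tip. Straight round wooden handle 14 mm thick, 65 mm long; below it a steel shank 6 mm thick, 60 mm long; about 45 g. It hangs upright in the rack, the handle's shoulder on the rack top. z: from tip to handle. The two other tools in the rack are shorter and have a ball or a wide disc on top
- driver_tip (a point): tip of the same screwdriver's shank, on its axis; z points up the tool
- rack: fixed wooden block 60 (own x) x 180 (own y) x 70 mm high; origin at the centre of its underside. Three holes in a row along its y, 62 mm apart, the middle one at the centre, each 8 mm wide, 64 mm deep. A tool hangs in each, in any order, tip 10 mm and handle shoulder 70 mm above the shelf
- carousel_base: fixed dark steel base of the carousel, 200 mm in diameter; origin on the carousel's turning axis at shelf height. Its own -x direction is the front: a pointer lug 24 mm wide sticks out there to 141 mm from the axis, 10 mm high
- pointer (a point): top of the pointer lug at the front of the base, 130 mm from the turning axis
- carousel (a joint): turntable angle, rad, counter-clockwise from above positive; 0: narrow tube exactly over the pointer lug; starts at 0.6 to 1.4. Stiff (0.1 N m friction), stays where left, no catch or stop near 0. Disc 232 mm wide, its top 28 mm above the shelf. Also fixed on it, all under 100 mm above the shelf: a wide pot, a lidded jar, a tray
- tube_mouth (a point): centre of the narrow upright metal tube's mouth, on the carousel 88 mm from its axis, 113 mm above the shelf; z up. The mouth flares: 23 mm wide, narrowing over 12 mm to a bore 10 mm wide; 79 mm deep inside; outside 32 mm wide at the mouth, 19 mm below. Fully home, the handle's shoulder rests in the flare 7 to 10 mm below the mouth, the tip 67 to 70 mm below it
- turn_bar (a point): wood bar on the carousel's centre post, turning with it: 52 (own x) x 14 (own y) x 24 mm high, on a post 10 mm thick. This point: the bar's centre, on the turning axis, 163 mm above the shelf. Its own -x points to the narrow tube; grip it from above across its y. The screwdriver, once home, ends about 170 mm above the shelf, 88 mm from the axis
- awl_grip (a point): bystander: awl in the rack with a 28 mm ball handle; this is the ball's centre, 91 mm above the shelf
- punch_grip (a point): bystander: punch in the rack with a 28 mm wide disc head; this is the disc's centre, 97 mm above the shelf
- dish_mid (a point): bystander: small ceramic dish of screws, 76 mm wide, 26 mm high, between rack and carousel; this is its centre
- torch_mid (a point): bystander: plastic torch lying on the shelf, 157 mm long, 46 mm wide at the head; this is near its middle, on its axis
- glue_mid (a point): bystander: glue bottle standing beyond the rack, 48 mm wide, 130 mm high; half-way up
- tape_mid (a point): bystander: tape measure, 65 x 34 x 60 mm high, beyond the dish; its centre
- big_driver_mid (a point): bystander: big screwdriver lying to the left of the carousel, 200 mm long; this is near its middle

How it is judged:
By the outcome, as a careful person would: the job done as asked, in the order asked, and still so for the second after the job is handed in, while the arm keeps its last pose, push and grip.
It also fails if it takes over 50 s, if anything falls off the work surface, if the arm or the gripper's body presses on something with over 40 N, if the wrist force passes 120 N, or if a joint passes its speed limit or range.

ROBOT

A 7-joint arm with a two-finger parallel gripper is mounted at the origin on the work surface. World frame = base frame: x ahead of the robot, y to its left, z up, the work surface at z = 0. Lengths are in mm, angles in rad, forces in N, time in s.
With the tool pointing down it reaches from about 400 to 875 mm from the base axis. Payload 4.4 kg.
Tool frame: the origin (TCP) lies midway between the tips of the shut fingers; the grasp point (between the pads) lies 19 mm behind it; y points along the fingers, z is the direction in which the jaws open and shut, and the axes are right-handed (so a half turn about y gives the same grasp; the last joint's range is limited). The gripper opens to 85 mm and grips with 20 to 120 N. Pads are 22 mm wide; open, the fingers measure 114 mm over their backs; the gripper's body (76 mm by 85 mm) begins 54 mm behind the grasp point. The pads swing forward as they close: fully open they stand 13 mm farther back than shut.
Start: joints at [1.228, 0.628, 0.038, 1.517, -0.027, 0.996, -0.02], TCP at [177.659, -625.264, 231.313] pointing down, gripper open.
Joint ranges: [-3.06, 3.06], [-0.37, 2.12], [-1.25, 1.32], [0.18, 2.47], [-1.1, 4.24], [0.23, 1.98], [-2.94, 2.94]. Speed limits (rad/s): [2.57, 2.57, 3.14, 3.14, 3.14, 3.14, 3.14].

INTERFACE

Orientations are given as a 3x3 rotation matrix whose columns are the frame's x, y, z axes.
In Python, from plant import ctrl gives the robot as it stands.
- The arm moves only by the tool step_arm, never from a script. Its argument "deltas" is a list of rows, each an object with "delta_pos": the shift along the tool's x, y, z in units of 40 mm (1.0 is 40 mm), a list of three; "turn": the turn, a rotation vector about the tool's x, y, z in units of 6 degrees (1.0 is 6 degrees), a list of three; "claw": the closure in counts, from 0 (fully open) to 255 (shut). In form: [{"delta_pos": [x, y, z], "turn": [wx, wy, wz], "claw": claw}, ...]. A call has 1 to 5 rows; each row shifts and turns the pose as measured when the row begins, along the tool's axes as they then stand; what a row does not reach is not made up. A row lasts 1/10 s, in which the tool goes at most 50 mm and 8.59 degrees, less where a joint would pass 70% of its speed; a pose out of reach is approached as far as the arm can. A call is refused whole if a number of a shift passes 1 or a number of a turn 1, either way. A call with a gripper value outside its range is refused whole. The fingers move at their own pace and stop on an object; "newtons" is the grip in N (left out, the last holds). Time passes only in rows, so rows that do not move let the fingers close. It gives the time, the measured TCP pose, the force and the opening at its end, in the units of the state.
- ctrl.read_state(): the state, without advancing time (a new reading comes with each control period).
- ctrl.grab_frame(name): name is "scene" or "side" or "wrist"; returns a dict with "color" (480x640x3 uint8, red, green, blue), "fx", "fy", "cx", "cy" (pixels), "k1" (the pictures are not rectified: a ray, as slopes to the right and down, at radius r is drawn at 1 + k1 r^2 times it, then the intrinsics apply), "rvec" (rotation vector, rad) and "tvec" (3), from world to camera coordinates, as OpenCV has them; the wrist camera has in their place "mount" (4x4, takes a point from camera to tool coordinates, whose origin is the TCP and whose axes are the tool frame's). Camera axes: x right, y down, z forward; pixel columns grow to the right and rows downward; lengths in mm; the calibration is good to about 2 mm. A picture is of the moment at which its call begins: read the wrist's pose just before it. There is no depth.
- ctrl.close_job(): hands the job in, once; it reports no verdict.
Trained networks look in the newest picture that a camera, given by its name, has taken for a name from the list of things; names that differ only in an ending like _2 or _b are one class to them, and where a whole thing is asked for, a point or a joint stands for the part that bears it (a point fixed in the world has none). Each returns a list of dicts, best first, with "score" (0 to 1); they miss things now and then, are a little off and sometimes report something else, mostly with a low value. They report only what shows in the picture. A call takes as long as a camera call.
- ctrl.boxes_of(camera, thing): "extent" ([left, top, right, bottom] in pixels, round what is visible of it).
- ctrl.cut_out(camera, thing): "region" (480x640 bool, what is visible of it) and "extent" ([left, top, right, bottom] in pixels, round what is visible of it).
- ctrl.tip_of(camera, thing): "pixel" ([column, row] in pixels: a listed point, or the origin of a listed thing).
The state is a dict: "clock": time; "joint_pos": joint angles; "dq": joint speeds; "joint_torque": joint torques, N m; "ee_pos": TCP position; "eef_rot": TCP orientation; "contact_force": force on the tool from outside, world axes, zero at the start; "torque": the same for the moment, N m; "opening": opening from 0.0 (shut) to 1.0 (fully open).
Only numpy, scipy, OpenCV 4.12 (cv2) and the standard library are available. Lean on these libraries where they do the work, as an engineer would, in place of code of your own. Each camera call takes 0.05 s, during which the arm holds its last target.

## Working session

There is one attempt and no reset: what is moved stays moved. The work goes in short steps, Python scripts to look and compute and a tool call to move; the robot and the scene stay as the last step left them, time stands still between calls to the robot, and variables do not carry over. Pictures are saved under pics/ and viewed, and the job is handed in when it is done.

Besides the shell and the picture viewer there is one more tool, called after "Request:" in YAML: its name, and indented under it one key for each argument. step_arm: Moves the arm, as the interface text tells. Its arguments: {"type":"object","properties":{"deltas":{"type":"array","items":{"type":"object","properties":{"delta_pos":{"type":"array","items":{"type":"number"}},"turn":{"type":"array","items":{"type":"number"}},"claw":{"type":"number"}}}},"newtons":{"type":"number"}},"required":["deltas"]}

```bash
ls; mkdir -p pics; cat > h.py <<'E'
import numpy as np, cv2, json
from plant import ctrl
def grab(n,save=None):
    s=ctrl.read_state(); f=ctrl.grab_frame(n); f['state']=s
    if save: cv2.imwrite('pics/'+save+'.png',f['color'][:,:,::-1])
    return f
def cam(f):
    """R,t world->cam"""
    if 'rvec' in f:
        return cv2.Rodrigues(np.array(f['rvec'],float))[0],np.array(f['tvec'],float).ravel()
    s=f['state']; M=np.array(f['mount']); R=np.array(s['eef_rot']); p=np.array(s['ee_pos'])
    Rwc=R@M[:3,:3]; c=R@M[:3,3]+p
    return Rwc.T,-Rwc.T@c
def ray(f,px):
    K=np.array([[f['fx'],0,f['cx']],[0,f['fy'],f['cy']],[0,0,1.]])
    x=(px[0]-f['cx'])/f['fx'];y=(px[1]-f['cy'])/f['fy']
    rd=np.hypot(x,y); r=rd
    for _ in range(30): r=rd/(1+f['k1']*r*r)
    k=r/rd if rd>0 else 1
    R,t=cam(f); d=R.T@np.array([x*k,y*k,1]); return -R.T@t,d/np.linalg.norm(d)
def proj(f,P):
    R,t=cam(f); q=R@np.array(P,float)+t; x,y=q[0]/q[2],q[1]/q[2]
    k=1+f['k1']*(x*x+y*y); return np.array([f['fx']*x*k+f['cx'],f['fy']*y*k+f['cy']])
def atz(f,px,z):
    c,d=ray(f,px); return c+d*(z-c[2])/d[2]
def tri(rs):
    A=np.zeros((3,3));b=np.zeros(3)
    for c,d in rs:
        P=np.eye(3)-np.outer(d,d);A+=P;b+=P@c
    X=np.linalg.solve(A,b); return X,[np.linalg.norm((np.eye(3)-np.outer(d,d))@(X-c)) for c,d in rs]
E
python3 - <<'E'
from h import *
s=ctrl.read_state();print(s)
T=['driver_grip','driver_tip','rack','carousel_base','pointer','tube_mouth','turn_bar','awl_grip','punch_grip','dish_mid','torch_mid','glue_mid','tape_mid','big_driver_mid']
F={n:grab(n,n+'0') for n in ['scene','side','wrist']}
for n,f in F.items():
    print(n,f['fx'],f['k1'],-cam(f)[0].T@cam(f)[1])
for t in T:
    rs=[];o=[]
    for n in F:
        r=ctrl.tip_of(n,t)
        if r: o.append((n,np.round(r[0]['pixel'],1).tolist(),round(r[0]['score'],2)))
        if r and r[0]['score']>.4: rs.append(ray(F[n],r[0]['pixel']))
    print(t,o, *(tri(rs) if len(rs)>1 else ()))
print(ctrl.read_state()['clock'])
E
```

```text
pics
{'clock': 0.0, 'joint_pos': array([ 1.22818437,  0.62935459,  0.03846731,  1.51838242, -0.02701371,
        0.99626636, -0.01999507]), 'dq': array([ 2.40733808e-03, -5.91664015e-04, -1.32638415e-03,  4.42542144e-05,
        6.65198075e-04,  1.07573176e-03,  1.22255626e-03]), 'joint_torque': array([-5.32327140e-04, -5.63407159e+01,  1.22590106e+00, -1.93443704e+01,
        1.10531109e-02,  1.05035794e-02,  4.58743921e-05]), 'ee_pos': array([ 177.48568507, -624.65149718,  230.37944122]), 'eef_rot': array([[-9.61937965e-01, -5.44817247e-04,  2.73267369e-01],
       [-2.73267910e-01,  1.81184363e-03, -9.61936259e-01],
       [ 2.89617221e-05, -9.99998210e-01, -1.89176225e-03]]), 'contact_force': array([0.00615767, 0.50614662, 0.21318866]), 'torque': array([-0.00606802,  0.01794182,  0.04134084]), 'opening': 0.997005979906103}
scene 509.4557838105077 -0.04587944270456494 [1282.99776183 -237.36578483  863.86896725]
side 437.773739127938 -0.0390982148015944 [ 34.64173719 913.45691816 701.04000035]
wrist 358.0050852961468 -0.0159598124486958 [ 252.65735681 -603.05113531  374.0789816 ]
d
[... 1444 characters left out ...]
np.float64(4.31462843583096), np.float64(4.314628435830998)]
dish_mid [('side', [383.4, 255.8], 0.79)]
torch_mid [('scene', [442.9, 187.2], 0.77)]
glue_mid [('scene', [171.4, 345.4], 0.9), ('side', [358.2, 201.2], 0.56)] [ 722.70423749 -261.28802138   61.00709598] [np.float64(0.36828054717461345), np.float64(0.3682805471743055)]
tape_mid [('scene', [274.1, 352.2], 0.74), ('side', [309.0, 226.2], 0.87)] [794.94733371 -83.61832902  28.50384337] [np.float64(7.315445877350065), np.float64(7.315445877350135)]
big_driver_mid [('scene', [428.3, 222.8], 0.93), ('side', [261.4, 340.1], 0.59)] [588.50224975 388.81219198   8.79920172] [np.float64(3.949164563394879), np.float64(3.9491645633945223)]
2.25
```

View images.

View pics/scene0.png

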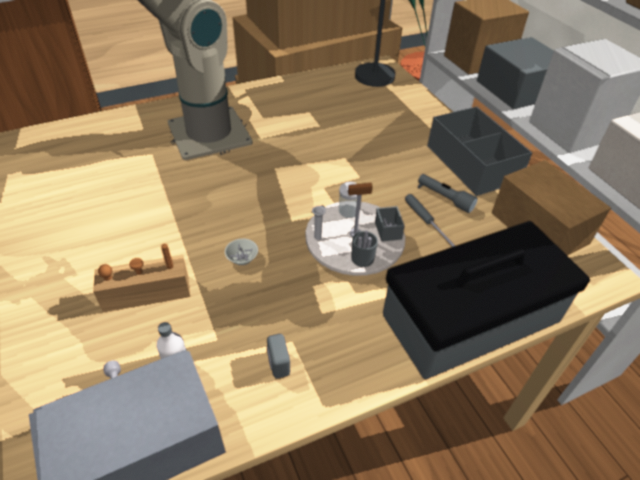

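View pics/side0.png

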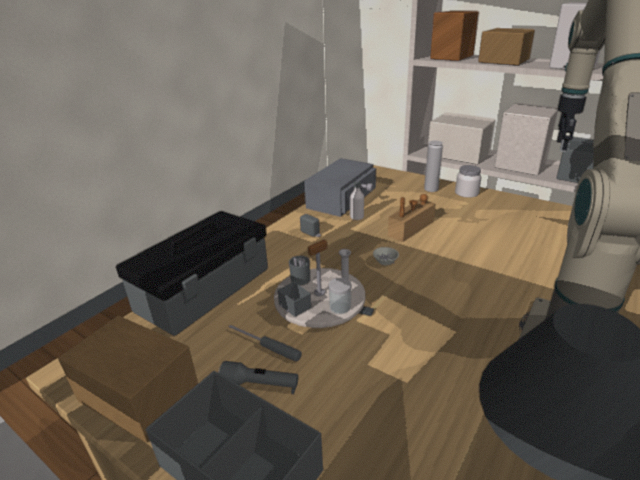

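View pics/wrist0.png

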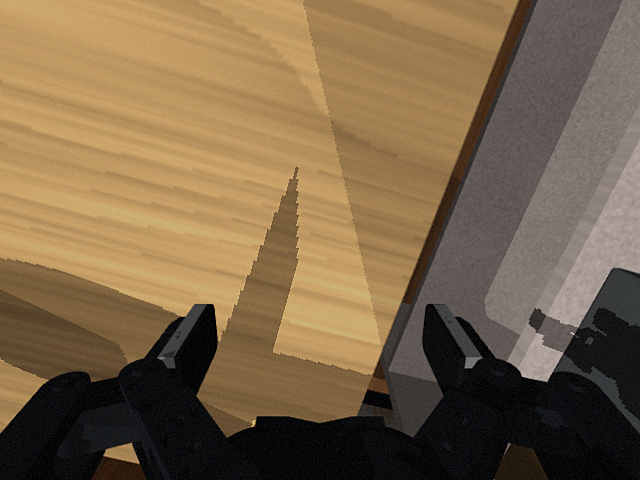

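```bash
cat >> h.py <<'E'
from scipy.spatial.transform import Rotation as Ro
def Rt(az):
    z=np.array([np.cos(az),np.sin(az),0]);y=np.array([0,0,-1.]);return np.column_stack([np.cross(y,z),y,z])
def plan(target,az,maxp=1.0,n=None,show=5):
    """target TCP, jaw azimuth (deg); picks nearer half-turn"""
    s=ctrl.read_state();p=np.array(s['ee_pos']);R=np.array(s['eef_rot'])
    c=[Ro.from_matrix(R.T@Rt(np.radians(a))).as_rotvec() for a in (az,az+180)]
    w=min(c,key=np.linalg.norm); d=np.array(target)-p
    N=n or int(np.ceil(max(np.linalg.norm(d)/(40*maxp),np.abs(w).max()/np.radians(6),1)))
    print('clock',s['clock'],'dist',np.round(d,1),'rot deg',np.round(np.degrees(w),1),'N',N)
    for i in range(min(N,show)):
        Ri=R@Ro.from_rotvec(w*i/N).as_matrix()
        print(np.round(Ri.T@d/N/40,2).tolist(),np.round(np.degrees(w)/N/6,2).tolist())
E
python3 - <<'E'
from h import *
plan([525,-220,235],5.5-0)
E
```

```text
clock 2.25 dist [347.4 405.3   3.7] rot deg [  0.  -79.6   0. ] N 14
[-0.79, -0.01, -0.53] [0.0, -0.95, 0.0]
[-0.84, -0.01, -0.45] [0.0, -0.95, 0.0]
[-0.88, -0.01, -0.36] [0.0, -0.95, 0.0]
[-0.91, -0.01, -0.27] [0.0, -0.95, 0.0]
[-0.94, -0.01, -0.18] [0.0, -0.95, 0.0]
```

Request:
step_arm:
  deltas:
    - {"delta_pos":[-0.79,-0.01,-0.53],"turn":[0,-0.9,0],"claw":0}
    - {"delta_pos":[-0.84,-0.01,-0.45],"turn":[0,-0.9,0],"claw":0}
    - {"delta_pos":[-0.88,-0.01,-0.36],"turn":[0,-0.9,0],"claw":0}
    - {"delta_pos":[-0.91,-0.01,-0.27],"turn":[0,-0.9,0],"claw":0}
    - {"delta_pos":[-0.94,-0.01,-0.18],"turn":[0,-0.9,0],"claw":0}

```text
clock: 2.75
ee_pos: [299.3, -482.6, 232.3]
eef_rot: [[-0.73, -0.004, 0.684], [-0.684, -0.006, -0.73], [0.007, -1.0, 0.001]]
contact_force: [0.0, -0.2, 0.4]
opening: 0.998
```

```bash
python3 - <<'E'
from h import *
plan([525,-220,235],-6)
E
```

```text
clock 2.75 dist [225.7 262.6   2.7] rot deg [  0.1 -40.9   0.4] N 9
[-0.96, -0.01, -0.1] [0.0, -0.76, 0.01]
[-0.96, -0.01, -0.03] [0.0, -0.76, 0.01]
[-0.96, -0.01, 0.05] [0.0, -0.76, 0.01]
[-0.95, -0.01, 0.12] [0.0, -0.76, 0.01]
[-0.94, -0.01, 0.2] [0.0, -0.76, 0.01]
```

Request:
step_arm:
  deltas:
    - {"delta_pos":[-0.96,-0.01,-0.1],"turn":[0,-0.76,0],"claw":0}
    - {"delta_pos":[-0.96,-0.01,-0.03],"turn":[0,-0.76,0],"claw":0}
    - {"delta_pos":[-0.96,-0.01,0.05],"turn":[0,-0.76,0],"claw":0}
    - {"delta_pos":[-0.95,-0.01,0.12],"turn":[0,-0.76,0],"claw":0}
    - {"delta_pos":[-0.94,-0.01,0.2],"turn":[0,-0.76,0],"claw":0}

```text
clock: 3.25
ee_pos: [428.2, -330.2, 234.3]
eef_rot: [[-0.393, -0.002, 0.919], [-0.919, -0.008, -0.393], [0.008, -1.0, 0.002]]
contact_force: [0.8, -0.2, 0.4]
opening: 1.0
```

```bash
python3 - <<'E'
from h import *
plan([525,-220,235],-6)
E
```

```text
clock 3.25 dist [ 96.8 110.2   0.7] rot deg [ -0.  -17.2   0.5] N 4
[-0.87, -0.01, 0.29] [-0.0, -0.71, 0.02]
[-0.85, -0.01, 0.35] [-0.0, -0.71, 0.02]
[-0.82, -0.01, 0.41] [-0.0, -0.71, 0.02]
[-0.79, -0.01, 0.47] [-0.0, -0.71, 0.02]
```

Request:
step_arm:
  deltas:
    - {"delta_pos":[-0.87,-0.01,0.29],"turn":[0,-0.76,0],"claw":0}
    - {"delta_pos":[-0.85,-0.01,0.35],"turn":[0,-0.76,0],"claw":0}
    - {"delta_pos":[-0.82,-0.01,0.41],"turn":[0,-0.76,0.05],"claw":0}
    - {"delta_pos":[-0.8,-0.01,0.47],"turn":[0,-0.76,0.05],"claw":0}
    - {"delta_pos":[0,0,0],"turn":[0,0,0],"claw":0}

```text
clock: 3.75
ee_pos: [531.7, -207.1, 236.5]
eef_rot: [[-0.062, 0.006, 0.998], [-0.998, 0.005, -0.062], [-0.005, -1.0, 0.005]]
contact_force: [0.6, 0.3, -0.0]
opening: 0.999
```

```bash
python3 - <<'E'
from h import *
f=grab('wrist','wrist1')
print(f['state']['ee_pos'],f['state']['eef_rot'])
for t,z in [('driver_grip',102.5),('awl_grip',91),('punch_grip',97),('rack',0)]:
    r=ctrl.tip_of('wrist',t)
    for q in r[:2]: print(t,np.round(q['pixel'],1),round(q['score'],2),np.round(atz(f,q['pixel'],z),1))
E
```

```text
[ 531.71830325 -207.1115485   236.53891771] [[-0.06212481  0.00578765  0.99805161]
 [-0.99805646  0.00452919 -0.06215138]
 [-0.00488008 -0.99997299  0.00549502]]
driver_grip [333.3 245.3] 0.98 [ 542.9 -223.5  102.5]
awl_grip [316.1 365.4] 0.74 [ 520.6 -347.5   91. ]
awl_grip [530.7 258.4] 0.51 [ 714.3 -250.5   91. ]
punch_grip [323.7 303.6] 0.94 [ 531.8 -279.    97. ]
rack [321.6 267.1] 0.58 [ 530.8 -283.7    0. ]
```

View pics/wrist1.png

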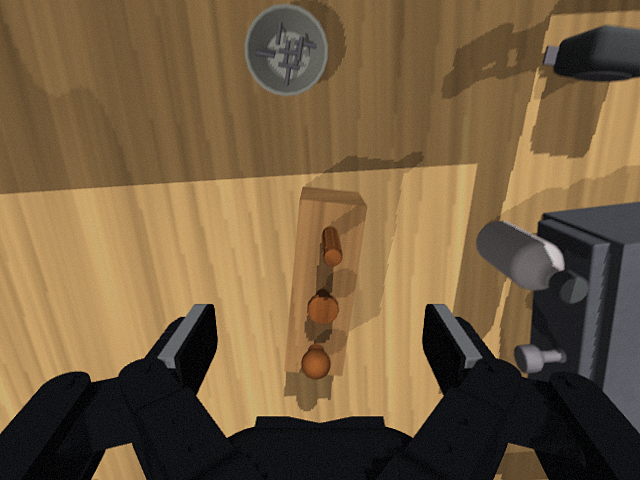

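```bash
python3 - <<'E'
from h import *
import pickle
f=grab('wrist')
for P in [(542.9,-223.5,70),(542.9,-223.5,102.5),(542.9,-223.5,135)]: print(proj(f,P))
print(f['mount'])
plan([542.5,-223,150],-9)
E
```

```text
[338.01822973 224.3587185 ]
[340.0464136 235.1148132]
[342.55802295 248.43931501]
[[-2.04041624e-04  9.52204962e-01  3.05459765e-01 -7.86483876e+01]
 [-4.12362621e-04 -3.05459826e-01  9.52204875e-01 -1.43597478e+02]
 [ 9.99999894e-01  6.83292394e-05  4.54980253e-04 -7.18079855e-02]
 [ 0.00000000e+00  0.00000000e+00  0.00000000e+00  1.00000000e+00]]
clock 4.05 dist [ 15.8  -8.2 -86. ] rot deg [-0.1  4.7 -0. ] N 3
[0.06, 0.72, 0.14] [-0.0, 0.26, -0.0]
[0.05, 0.72, 0.14] [-0.0, 0.26, -0.0]
[0.05, 0.72, 0.14] [-0.0, 0.26, -0.0]
```

```bash
python3 - <<'E'
from h import *
f=grab('wrist','wrist2')
print(f['state']['ee_pos'],f['state']['dq'].round(3))
for t,z in [('driver_grip',102.5),('awl_grip',91),('punch_grip',97)]:
    r=ctrl.tip_of('wrist',t)
    for q in r[:1]: print(t,np.round(q['pixel'],1),round(q['score'],2),np.round(atz(f,q['pixel'],z),1))
r=ctrl.cut_out('wrist','driver_grip')[0]; m=r['region']; ys,xs=np.nonzero(m); print(r['extent'],r['score'])
for y in range(ys.min(),ys.max(),5): print(y,xs[ys==y].min(),xs[ys==y].max())
E
```

```text
[ 526.68858881 -214.81473756  236.01629412] [ 0.002  0.001 -0.005 -0.001 -0.001 -0.002  0.002]
driver_grip [340.2 236.6] 0.86 [ 543.  -224.8  102.5]
awl_grip [321.8 355.3] 0.9 [ 519.4 -344.9   91. ]
punch_grip [329.5 295.1] 0.83 [ 530.8 -279.4   97. ]
[330.5, 217.9, 347.0, 252.3] 0.87
216 333 338
221 329 343
226 328 345
231 329 347
236 329 348
241 330 348
246 331 348
251 333 347
```

View pics/wrist2.png

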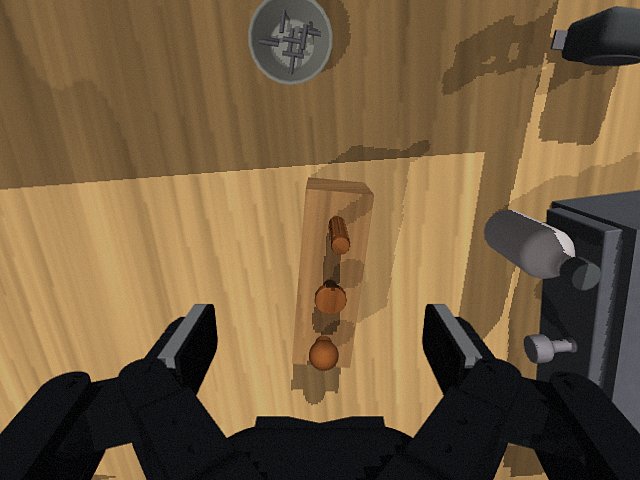

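```bash
python3 - <<'E'
from h import *
plan([542.3,-224,150],-10,n=4)
E
```

```text
clock 4.3 dist [ 14.9 -10.2 -86.1] rot deg [-0.1  5.8 -0. ] N 4
[0.06, 0.54, 0.1] [-0.0, 0.24, -0.0]
[0.05, 0.54, 0.1] [-0.0, 0.24, -0.0]
[0.05, 0.54, 0.1] [-0.0, 0.24, -0.0]
[0.05, 0.54, 0.1] [-0.0, 0.24, -0.0]
```

Request:
step_arm:
  deltas:
    - {"delta_pos":[0.06,0.54,0.1],"turn":[0,0.26,0],"claw":0}
    - {"delta_pos":[0.06,0.54,0.1],"turn":[0,0.26,0],"claw":0}
    - {"delta_pos":[0.06,0.54,0.1],"turn":[0,0.26,0],"claw":0}
    - {"delta_pos":[0.06,0.54,0.1],"turn":[0,0.26,0],"claw":0}
    - {"delta_pos":[0,0,0],"turn":[0,0,0],"claw":0}

```text
clock: 4.8
ee_pos: [543.6, -227.2, 148.6]
eef_rot: [[-0.187, 0.006, 0.982], [-0.982, -0.001, -0.187], [0.0, -1.0, 0.006]]
contact_force: [-0.3, -0.0, 0.2]
opening: 1.002
```

```bash
python3 - <<'E'
from h import *
f=grab('wrist','wrist3')
f=grab('wrist','wrist3')
for t,z in [('driver_grip',102.5)]:
    r=ctrl.tip_of('wrist',t)
    for q in r[:1]: print(t,np.round(q['pixel'],1),round(q['score'],2),np.round(atz(f,q['pixel'],z),1))
plan([542.3,-224,91],-10,n=4)
E
```

```text
driver_grip [311.1 259.4] 0.61 [ 540.9 -221.7  102.5]
clock 4.95 dist [ -3.3   3.2 -61. ] rot deg [-0.7 -0.7  0. ] N 4
[-0.02, 0.38, -0.03] [-0.03, -0.03, 0.0]
[-0.02, 0.38, -0.03] [-0.03, -0.03, 0.0]
[-0.02, 0.38, -0.03] [-0.03, -0.03, 0.0]
[-0.02, 0.38, -0.03] [-0.03, -0.03, 0.0]
```

View pics/wrist3.png

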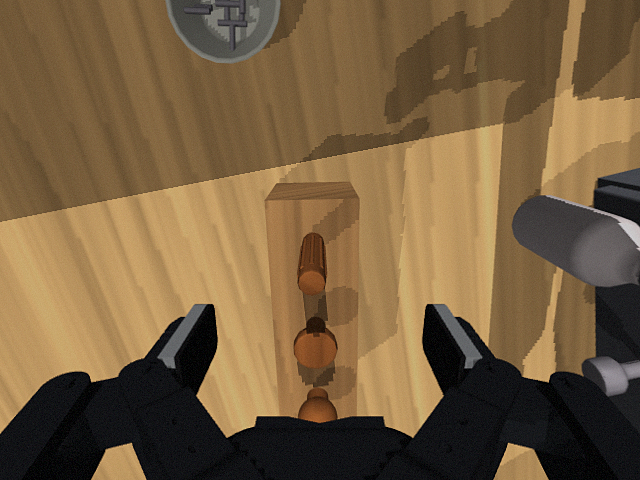

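Request:
step_arm:
  deltas:
    - {"delta_pos":[-0.02,0.38,-0.03],"turn":[-0.04,0,0],"claw":0}
    - {"delta_pos":[-0.02,0.38,-0.03],"turn":[-0.04,0,0],"claw":0}
    - {"delta_pos":[-0.02,0.38,-0.03],"turn":[-0.03,0,0],"claw":0}
    - {"delta_pos":[-0.02,0.34,-0.03],"turn":[0,0,0],"claw":0}
    - {"delta_pos":[0,0,0],"turn":[0,0,0],"claw":0}

```text
clock: 5.45
ee_pos: [543.0, -223.0, 91.4]
eef_rot: [[-0.185, 0.004, 0.983], [-0.983, -0.002, -0.185], [0.001, -1.0, 0.004]]
contact_force: [-0.2, 0.5, -0.0]
opening: 1.0
```

Request:
step_arm:
  deltas:
    - {"delta_pos":[0,0,0],"turn":[0,0,0],"claw":0}

```text
clock: 5.55
ee_pos: [542.9, -222.8, 91.1]
eef_rot: [[-0.184, 0.003, 0.983], [-0.983, -0.002, -0.184], [0.001, -1.0, 0.004]]
contact_force: [0.3, 0.2, 1.7]
opening: 1.005
```

```bash
python3 - <<'E'
from h import *
f=grab('wrist','wrist4')
plan([541.5,-223,91],-10,n=1)
E
```

```text
clock 5.6 dist [-1.3 -0.2 -0.2] rot deg [-0.2 -0.6  0.1] N 1
[0.01, 0.0, -0.03] [-0.03, -0.11, 0.01]
```

View pics/wrist4.png

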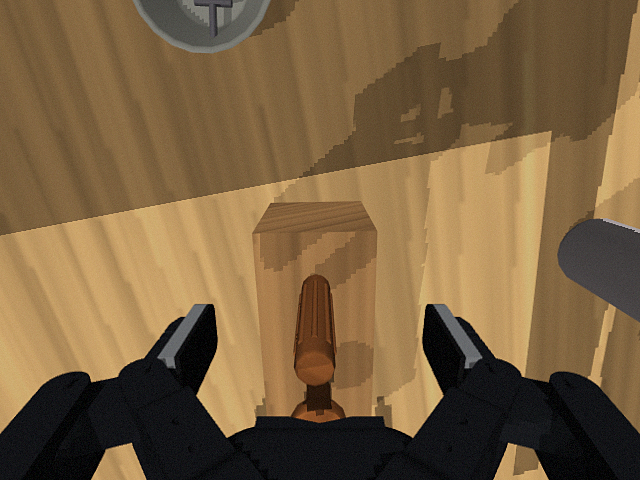

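Request:
step_arm:
  deltas:
    - {"delta_pos":[0,0,-0.03],"turn":[0,0,0],"claw":120}
    - {"delta_pos":[0,0,0],"turn":[0,0,0],"claw":180}
    - {"delta_pos":[0,0,0],"turn":[0,0,0],"claw":255}
    - {"delta_pos":[0,0,0],"turn":[0,0,0],"claw":255}
    - {"delta_pos":[0,0,0],"turn":[0,0,0],"claw":255}
  newtons: 50

```text
clock: 6.1
ee_pos: [542.6, -223.2, 93.3]
eef_rot: [[-0.185, 0.006, 0.983], [-0.983, -0.003, -0.185], [0.002, -1.0, 0.007]]
contact_force: [-5.2, 0.5, 3.3]
opening: 0.149
```

Request:
step_arm:
  deltas:
    - {"delta_pos":[0,0,0],"turn":[0,0,0],"claw":255}
    - {"delta_pos":[0,0,0],"turn":[0,0,0],"claw":255}
    - {"delta_pos":[0,0,0],"turn":[0,0,0],"claw":255}

```text
clock: 6.4
ee_pos: [542.3, -223.1, 93.3]
eef_rot: [[-0.185, 0.006, 0.983], [-0.983, -0.003, -0.185], [0.002, -1.0, 0.006]]
contact_force: [0.3, -0.1, 0.0]
opening: 0.152
```

```bash
python3 - <<'E'
from h import *
f=grab('wrist','wrist5')
print(proj(f,(541.5,-223,135)))
plan([541.5,-223,91],-10,n=1)
E
```

```text
[318.17709832 367.91286262]
clock 6.45 dist [-0.8  0.1 -2.3] rot deg [-0.3 -0.7  0.1] N 1
[0.0, 0.06, -0.02] [-0.06, -0.11, 0.02]
```

View pics/wrist5.png

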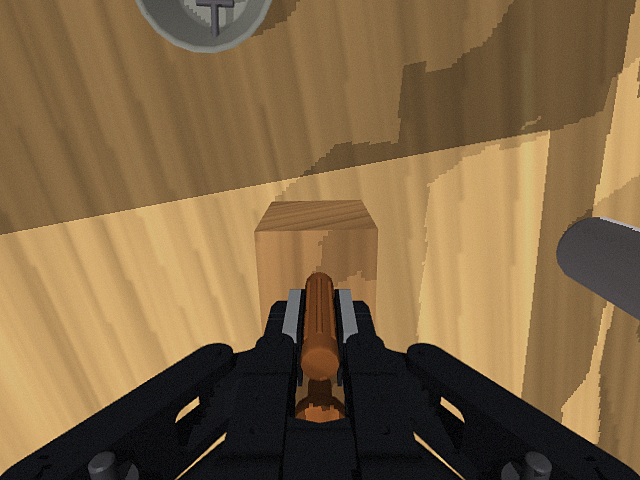

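Request:
step_arm:
  deltas:
    - {"delta_pos":[0,-0.4,0],"turn":[0,0,0],"claw":255}
    - {"delta_pos":[0,-0.7,0],"turn":[0,0,0],"claw":255}
    - {"delta_pos":[0,-0.8,0],"turn":[0,0,0],"claw":255}
    - {"delta_pos":[0,-0.8,0],"turn":[0,0,0],"claw":255}
    - {"delta_pos":[0,-0.8,0],"turn":[0,0,0],"claw":255}

```text
clock: 6.95
ee_pos: [539.9, -222.1, 232.7]
eef_rot: [[-0.184, -0.001, 0.983], [-0.983, 0.0, -0.184], [-0.0, -1.0, -0.001]]
contact_force: [0.6, -0.6, -0.3]
opening: 0.153
```

```bash
python3 - <<'E'
from h import *
f=grab('wrist','wrist6')
plan([515,0,236],-12.8)
E
```

```text
clock 7.0 dist [-28.1 223.   -2.4] rot deg [-0.5  2.2  0.1] N 6
[-0.89, 0.01, -0.29] [-0.01, 0.06, 0.0]
[-0.89, 0.01, -0.29] [-0.01, 0.06, 0.0]
[-0.89, 0.01, -0.3] [-0.01, 0.06, 0.0]
[-0.89, 0.01, -0.3] [-0.01, 0.06, 0.0]
[-0.88, 0.01, -0.31] [-0.01, 0.06, 0.0]
```

View pics/wrist6.png

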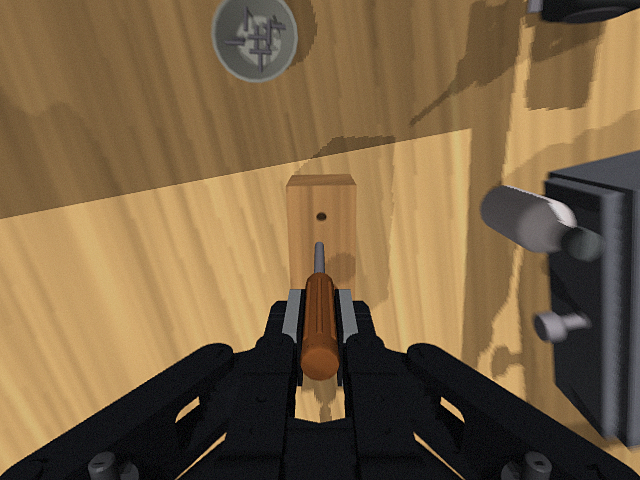

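Request:
step_arm:
  deltas:
    - {"delta_pos":[-0.89,0.0,-0.25],"turn":[0,0.06,0],"claw":255}
    - {"delta_pos":[-0.89,0.0,-0.25],"turn":[0,0.06,0],"claw":255}
    - {"delta_pos":[-0.89,0.0,-0.25],"turn":[0,0.06,0],"claw":255}
    - {"delta_pos":[-0.89,0.0,-0.25],"turn":[0,0.06,0],"claw":255}
    - {"delta_pos":[-0.88,0.0,-0.25],"turn":[0,0.06,0],"claw":255}

```text
clock: 7.5
ee_pos: [532.3, -42.1, 239.7]
eef_rot: [[-0.23, 0.018, 0.973], [-0.973, -0.01, -0.23], [0.005, -1.0, 0.02]]
contact_force: [0.7, -0.3, -0.2]
opening: 0.147
```

Request:
step_arm:
  deltas:
    - {"delta_pos":[-0.6,0.0,-0.15],"turn":[0,0.06,0],"claw":255}
    - {"delta_pos":[0,0.0,0],"turn":[0,0,0],"claw":255}
    - {"delta_pos":[0,0.0,0],"turn":[0,0,0],"claw":255}

```text
clock: 7.8
ee_pos: [531.6, -9.2, 239.6]
eef_rot: [[-0.226, 0.019, 0.974], [-0.974, -0.007, -0.226], [0.002, -1.0, 0.02]]
contact_force: [0.0, -0.7, -0.6]
opening: 0.153
```

```bash
python3 - <<'E'
from h import *
f=grab('wrist','wrist7')
print(f['state']['ee_pos'],f['state']['dq'].round(3))
for t,z in [('tube_mouth',113),('turn_bar',163),('pointer',10),('carousel_base',0)]:
    r=ctrl.tip_of('wrist',t)
    for q in r[:1]: print(t,np.round(q['pixel'],1),round(q['score'],2),np.round(atz(f,q['pixel'],z),1))
E
```

```text
[531.61192235  -9.20105327 239.57295056] [-0.022 -0.    -0.018  0.003 -0.008 -0.008 -0.008]
tube_mouth [291.6  58.1] 0.66 [543.  112.7 113. ]
pointer [173.1  41.3] 0.97 [438.  168.3  10. ]
```

View pics/wrist7.png

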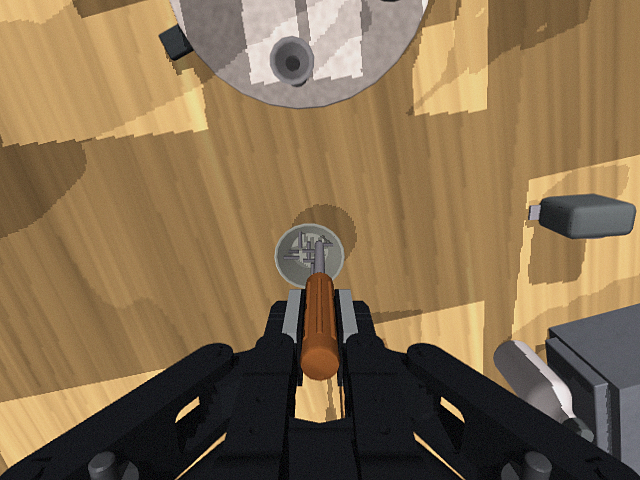

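```bash
python3 - <<'E'
from h import *
plan([541,62,236],-12.8,n=4)
E
```

```text
clock 8.05 dist [ 9.3 72.8 -3.5] rot deg [-1.2 -0.5  0.1] N 4
[-0.46, 0.02, -0.05] [-0.05, -0.02, 0.01]
[-0.46, 0.02, -0.05] [-0.05, -0.02, 0.01]
[-0.46, 0.02, -0.05] [-0.05, -0.02, 0.01]
[-0.46, 0.02, -0.05] [-0.05, -0.02, 0.01]
```

Request:
step_arm:
  deltas:
    - {"delta_pos":[-0.46,0.02,-0.05],"turn":[-0.07,-0.02,0],"claw":255}
    - {"delta_pos":[-0.46,0.02,-0.05],"turn":[-0.07,-0.02,0],"claw":255}
    - {"delta_pos":[-0.46,0.02,-0.05],"turn":[-0.07,-0.02,0],"claw":255}
    - {"delta_pos":[-0.46,0.02,-0.05],"turn":[-0.07,-0.02,0],"claw":255}
    - {"delta_pos":[0,0,0],"turn":[0,0,0],"claw":255}

```text
clock: 8.55
ee_pos: [542.0, 57.8, 235.4]
eef_rot: [[-0.233, -0.011, 0.972], [-0.972, -0.002, -0.234], [0.004, -1.0, -0.01]]
contact_force: [-0.6, 1.0, -0.5]
opening: 0.148
```

Request:
step_arm:
  deltas:
    - {"delta_pos":[0,0.0,0],"turn":[0,0,0],"claw":255}
    - {"delta_pos":[0,0.0,0],"turn":[0,0,0],"claw":255}

```text
clock: 8.75
ee_pos: [542.0, 55.0, 235.2]
eef_rot: [[-0.236, -0.011, 0.972], [-0.972, -0.004, -0.236], [0.006, -1.0, -0.01]]
contact_force: [0.1, 1.0, -1.2]
opening: 0.15
```

```bash
python3 - <<'E'
from h import *
f=grab('wrist','wrist8')
print(f['state']['ee_pos'],f['state']['dq'].round(3))
print(f['state']['eef_rot'].round(3))
for t,z in [('tube_mouth',113),('turn_bar',163),('pointer',10),('carousel_base',0),('driver_tip',236-83)]:
    r=ctrl.tip_of('wrist',t)
    for q in r[:1]: print(t,np.round(q['pixel'],1),round(q['score'],2),np.round(atz(f,q['pixel'],z),1))
E
```

```text
[541.97669774  54.95280464 235.18081675] [ 0.016 -0.002  0.016  0.005  0.009  0.003  0.005]
[[-0.236 -0.011  0.972]
 [-0.972 -0.004 -0.236]
 [ 0.006 -1.    -0.01 ]]
tube_mouth [303.6 156.2] 0.75 [542.6 111.8 113. ]
pointer [189.  117.5] 0.92 [435.1 166.6  10. ]
carousel_base [310.8  51.9] 0.84 [565.4 196.1  -0. ]
driver_tip [319.3 247.1] 0.83 [540.9  54.8 153. ]
```

View pics/wrist8.png

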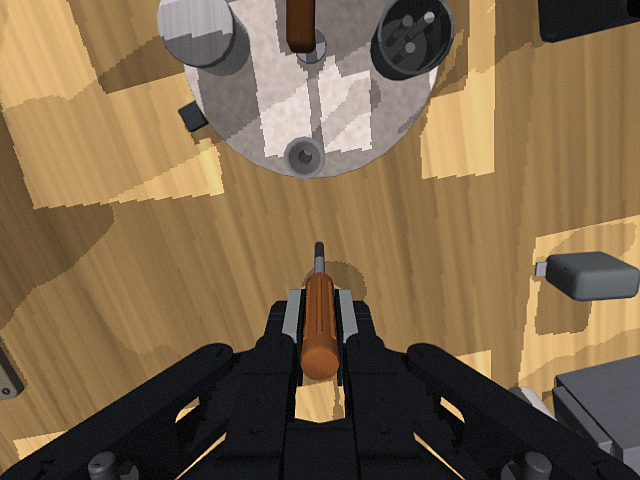

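```bash
python3 - <<'E'
from h import *
plan([543.5,112,220],-14.9,n=4)
E
```

```text
clock 9.05 dist [  1.5  56.2 -15.3] rot deg [0.6 1.3 0.3] N 4
[-0.34, 0.09, -0.07] [0.02, 0.05, 0.01]
[-0.34, 0.09, -0.07] [0.02, 0.05, 0.01]
[-0.34, 0.09, -0.08] [0.02, 0.05, 0.01]
[-0.34, 0.1, -0.08] [0.02, 0.05, 0.01]
```

Request:
step_arm:
  deltas:
    - {"delta_pos":[-0.34,0.09,-0.07],"turn":[0.02,0.05,0.01],"claw":255}
    - {"delta_pos":[-0.34,0.09,-0.07],"turn":[0.02,0.05,0.01],"claw":255}
    - {"delta_pos":[-0.34,0.09,-0.07],"turn":[0.02,0.05,0.01],"claw":255}
    - {"delta_pos":[-0.34,0.09,-0.07],"turn":[0.02,0.05,0.01],"claw":255}
    - {"delta_pos":[0,0,0],"turn":[0,0,0],"claw":255}

```text
clock: 9.55
ee_pos: [544.8, 111.2, 220.7]
eef_rot: [[-0.259, -0.0, 0.966], [-0.966, -0.002, -0.259], [0.002, -1.0, 0.0]]
contact_force: [-1.0, 0.3, -0.5]
opening: 0.149
```

Request:
step_arm:
  deltas:
    - {"delta_pos":[0,0.0,0],"turn":[0,0,0],"claw":255}
    - {"delta_pos":[0,0.0,0],"turn":[0,0,0],"claw":255}

```text
clock: 9.75
ee_pos: [544.8, 109.9, 220.8]
eef_rot: [[-0.26, -0.0, 0.966], [-0.966, -0.003, -0.26], [0.003, -1.0, 0.0]]
contact_force: [-0.0, -0.3, -0.3]
opening: 0.149
```

```bash
python3 - <<'E'
from h import *
f=grab('wrist','wrist9')
print(f['state']['ee_pos'],f['state']['dq'].round(3))
print(f['state']['eef_rot'].round(3))
for t,z in [('tube_mouth',113),('turn_bar',163),('pointer',10),('carousel_base',0),('driver_tip',220-83)]:
    r=ctrl.tip_of('wrist',t)
    for q in r[:1]: print(t,np.round(q['pixel'],1),round(q['score'],2),np.round(atz(f,q['pixel'],z),1))
plan([543.5,112,190],-14.9,n=4)
E
```

```text
[544.81507661 109.91747969 220.80166469] [ 0.011 -0.002  0.007  0.003  0.009  0.005  0.004]
[[-0.26  -0.     0.966]
 [-0.966 -0.003 -0.26 ]
 [ 0.003 -1.     0.   ]]
tube_mouth [315.2 231. ] 0.71 [542.7 114.  113. ]
turn_bar [317.  101.6] 0.71 [566.8 196.8 163. ]
pointer [314.8 110.3] 0.66 [564. 198.  10.]
carousel_base [316.3 113.1] 0.7 [564.7 195.5   0. ]
driver_tip [318.  242.2] 0.97 [544.6 112.9 137. ]
clock 10.05 dist [ -1.4   1.8 -30.8] rot deg [-0.  -0.2  0.1] N 4
[-0.01, 0.19, -0.01] [-0.0, -0.01, 0.01]
[-0.01, 0.19, -0.01] [-0.0, -0.01, 0.01]
[-0.01, 0.19, -0.01] [-0.0, -0.01, 0.01]
[-0.01, 0.19, -0.01] [-0.0, -0.01, 0.01]
```

View pics/wrist9.png

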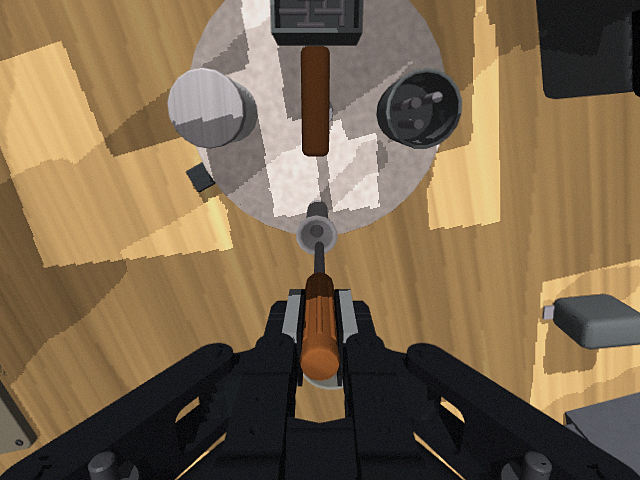

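Request:
step_arm:
  deltas:
    - {"delta_pos":[-0.01,0.2,-0.02],"turn":[0,0,0],"claw":255}
    - {"delta_pos":[-0.01,0.2,-0.02],"turn":[0,0,0],"claw":255}
    - {"delta_pos":[-0.01,0.2,-0.01],"turn":[0,0,0],"claw":255}
    - {"delta_pos":[0,0.2,0],"turn":[0,0,0],"claw":255}
    - {"delta_pos":[0,0,0],"turn":[0,0,0],"claw":255}

```text
clock: 10.55
ee_pos: [542.5, 111.4, 185.3]
eef_rot: [[-0.26, -0.002, 0.966], [-0.966, -0.003, -0.26], [0.003, -1.0, -0.001]]
contact_force: [-0.2, -0.0, -1.0]
opening: 0.15
```

```bash
python3 - <<'E'
from h import *
f=grab('wrist','wrist10')
g=grab('scene'); g2=grab('side')
cv2.imwrite('pics/c10.png',np.hstack([cv2.resize(g['color'][130:290,230:430],None,fx=2,fy=2,interpolation=2),cv2.resize(g2['color'][200:360,240:440],None,fx=2,fy=2,interpolation=2)])[:,:,::-1])
print(f['state']['contact_force'])
plan([543.5,112,160],-14.9,n=4)
E
```

```text
[-0.16915824 -0.04909912 -1.01814362]
clock 10.7 dist [ -0.1   0.3 -26.9] rot deg [-0.1 -0.2  0.1] N 4
[-0.0, 0.17, -0.0] [-0.0, -0.01, 0.0]
[-0.0, 0.17, -0.0] [-0.0, -0.01, 0.0]
[-0.0, 0.17, -0.0] [-0.0, -0.01, 0.0]
[-0.0, 0.17, -0.0] [-0.0, -0.01, 0.0]
```

View pics/wrist10.png

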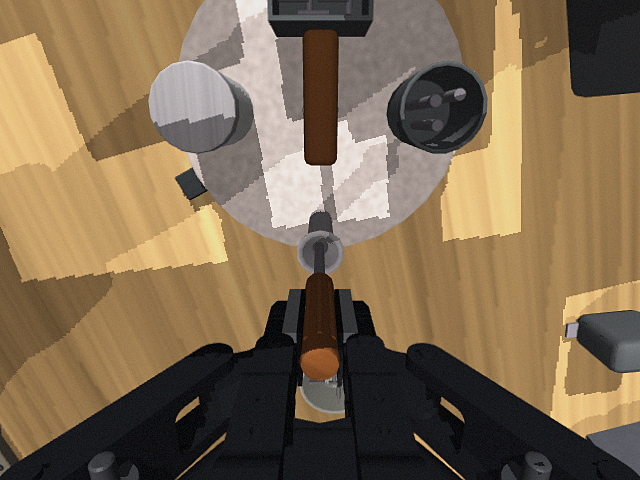

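View pics/c10.png

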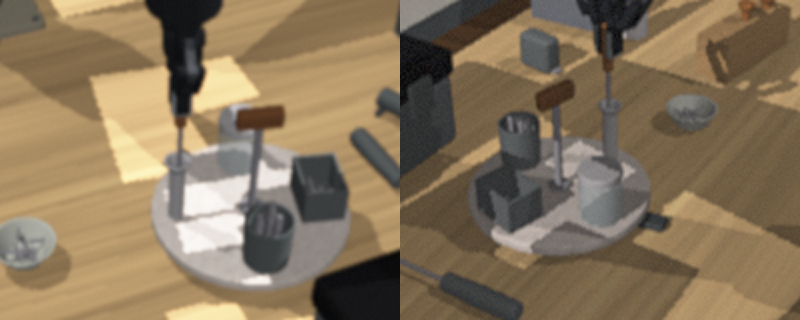

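Request:
step_arm:
  deltas:
    - {"delta_pos":[0,0.15,0],"turn":[0,0,0],"claw":255}
    - {"delta_pos":[0,0.15,0],"turn":[0,0,0],"claw":255}
    - {"delta_pos":[0,0.15,0],"turn":[0,0,0],"claw":255}
    - {"delta_pos":[0,0.15,0],"turn":[0,0,0],"claw":255}
    - {"delta_pos":[0,0.15,0],"turn":[0,0,0],"claw":255}

```text
clock: 11.2
ee_pos: [544.8, 110.6, 157.6]
eef_rot: [[-0.261, 0.005, 0.965], [-0.965, -0.003, -0.261], [0.002, -1.0, 0.005]]
contact_force: [-0.8, -0.2, -0.3]
opening: 0.148
```

```bash
python3 - <<'E'
from h import *
s=ctrl.read_state();print(s['contact_force'],s['torque'],s['ee_pos'])
plan([543.5,112,128],-14.9,n=5,show=1)
E
```

```text
[-0.81038691 -0.19845029 -0.28954205] [-0.12956567  0.15160312 -0.02973391] [544.79427358 110.6148322  157.61097092]
clock 11.2 dist [ -1.3   1.4 -29.6] rot deg [-0.3 -0.3  0.1] N 5
[-0.01, 0.15, -0.01] [-0.01, -0.01, 0.0]
```

Request:
step_arm:
  deltas:
    - {"delta_pos":[0,0.15,0],"turn":[0,0,0],"claw":255}
    - {"delta_pos":[0,0.15,0],"turn":[0,0,0],"claw":255}
    - {"delta_pos":[0,0.15,0],"turn":[0,0,0],"claw":255}
    - {"delta_pos":[0,0.1,0],"turn":[0,0,0],"claw":255}
    - {"delta_pos":[0,0.08,0],"turn":[0,0,0],"claw":255}

```text
clock: 11.7
ee_pos: [544.7, 110.2, 129.2]
eef_rot: [[-0.261, 0.003, 0.965], [-0.965, -0.004, -0.261], [0.003, -1.0, 0.004]]
contact_force: [-3.3, -2.8, 10.6]
opening: 0.146
```

Request:
step_arm:
  deltas:
    - {"delta_pos":[0,0.06,0],"turn":[0,0,0],"claw":255}
    - {"delta_pos":[0,0.06,0],"turn":[0,0,0],"claw":255}

```text
clock: 11.9
ee_pos: [547.0, 108.8, 127.4]
eef_rot: [[-0.262, 0.008, 0.965], [-0.965, -0.006, -0.262], [0.004, -1.0, 0.009]]
contact_force: [-2.7, -3.3, 22.9]
opening: 0.152
```

```bash
python3 - <<'E'
from h import *
f=grab('wrist','wrist11')
g=grab('scene'); g2=grab('side')
cv2.imwrite('pics/c11.png',np.hstack([cv2.resize(g['color'][130:290,230:430],None,fx=2,fy=2,interpolation=2),cv2.resize(g2['color'][200:360,240:440],None,fx=2,fy=2,interpolation=2)])[:,:,::-1])
s=f['state'];print(s['contact_force'],s['ee_pos'])
plan([543.5,112,128],-14.9,n=5,show=1)
E
```

```text
[-2.68783382 -3.30297182 22.85201465] [547.01466687 108.79801864 127.36649409]
clock 12.05 dist [-3.8  3.3  0.6] rot deg [-0.6 -0.3  0.2] N 5
[-0.01, -0.0, -0.02] [-0.02, -0.01, 0.01]
```

View pics/wrist11.png

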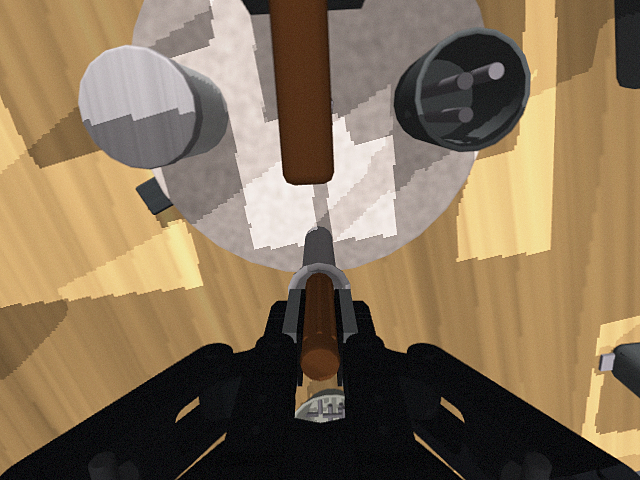

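View pics/c11.png

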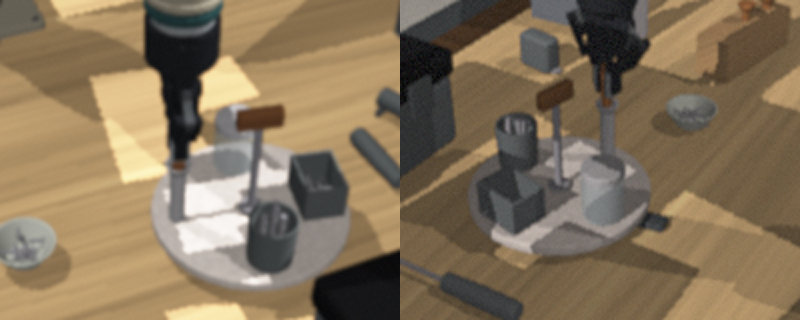

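Request:
step_arm:
  deltas:
    - {"delta_pos":[-0.04,0.04,-0.07],"turn":[-0.06,0,0],"claw":255}
    - {"delta_pos":[-0.04,0.04,-0.05],"turn":[-0.04,0,0],"claw":255}

```text
clock: 12.25
ee_pos: [547.0, 109.0, 127.6]
eef_rot: [[-0.265, 0.006, 0.964], [-0.964, -0.008, -0.265], [0.006, -1.0, 0.008]]
contact_force: [-1.5, -5.1, 10.7]
opening: 0.149
```

```bash
python3 - <<'E'
from h import *
f=grab('wrist','wrist12')
s=f['state'];print(s['contact_force'],s['ee_pos'])
plan([543.5,112,128],-14.9,n=5,show=1)
E
```

```text
[-1.53561537 -5.1302878  10.73406127] [546.98299039 108.98163616 127.57032137]
clock 12.3 dist [-3.5  3.   0.5] rot deg [-0.4 -0.5  0.4] N 5
[-0.01, -0.0, -0.02] [-0.01, -0.02, 0.01]
```

View pics/wrist12.png

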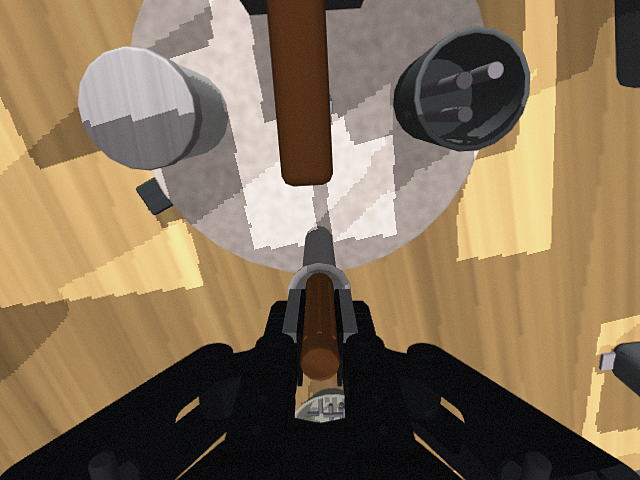

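Request:
step_arm:
  deltas:
    - {"delta_pos":[0,0,0],"turn":[0,0,0],"claw":200}
    - {"delta_pos":[0,0,0],"turn":[0,0,0],"claw":130}
    - {"delta_pos":[0,0,0],"turn":[0,0,0],"claw":60}
    - {"delta_pos":[0,0,0],"turn":[0,0,0],"claw":60}

```text
clock: 12.7
ee_pos: [548.5, 110.2, 128.2]
eef_rot: [[-0.265, 0.009, 0.964], [-0.964, -0.006, -0.265], [0.003, -1.0, 0.011]]
contact_force: [-1.5, -0.6, 0.4]
opening: 0.721
```

```bash
python3 - <<'E'
from h import *
f=grab('wrist','wrist13')
s=f['state'];print(s['contact_force'],s['ee_pos'])
E
```

```text
[-1.47798944 -0.61661161  0.36615287] [548.45283969 110.23569248 128.17121847]
```

View pics/wrist13.png

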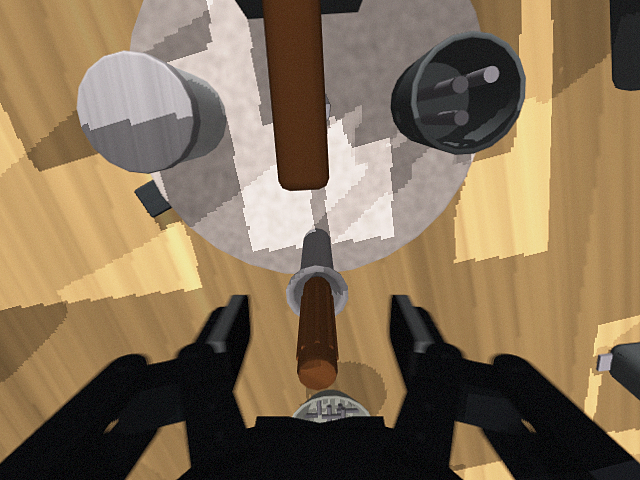

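Request:
step_arm:
  deltas:
    - {"delta_pos":[0,-0.6,0],"turn":[-0.1,0,0],"claw":60}
    - {"delta_pos":[0,-0.8,0],"turn":[0,0,0],"claw":0}
    - {"delta_pos":[0,-0.8,0],"turn":[0,0,0],"claw":0}
    - {"delta_pos":[0,-0.4,0],"turn":[0,0,0],"claw":0}
    - {"delta_pos":[0,0,0],"turn":[0,0,0],"claw":0}

```text
clock: 13.25
ee_pos: [547.0, 112.0, 233.6]
eef_rot: [[-0.263, -0.006, 0.965], [-0.965, -0.002, -0.263], [0.004, -1.0, -0.005]]
contact_force: [0.0, 1.2, 0.4]
opening: 0.996
```

```bash
python3 - <<'E'
from h import *
F={n:grab(n,n+'14') for n in ['wrist','scene','side']}
s=F['wrist']['state'];print(s['ee_pos'],s['eef_rot'].round(3))
for t in ['driver_grip','tube_mouth','turn_bar','pointer','carousel_base']:
    rs=[]
    for n in F:
        r=ctrl.tip_of(n,t)
        if r: print(t,n,np.round(r[0]['pixel'],1),round(r[0]['score'],2), np.round(atz(F[n],r[0]['pixel'],{'driver_grip':137,'tube_mouth':113,'turn_bar':163,'pointer':10,'carousel_base':0}[t]),1)); rs.append(ray(F[n],r[0]['pixel']))
    if len(rs)>1: print(tri(rs))
g,g2=F['scene'],F['side']
cv2.imwrite('pics/c14.png',np.hstack([cv2.resize(g['color'][130:290,230:430],None,fx=2,fy=2,interpolation=2),cv2.resize(g2['color'][200:360,240:440],None,fx=2,fy=2,interpolation=2)])[:,:,::-1])
E
```

```text
[546.98105535 111.95430626 233.58772908] [[-0.263 -0.006  0.965]
 [-0.965 -0.002 -0.263]
 [ 0.004 -1.    -0.005]]
driver_grip wrist [320.9 242.8] 0.8 [546.9 109.9 137. ]
driver_grip scene [322.  204.3] 0.57 [554.3 112.4 137. ]
driver_grip side [342.3 243.9] 0.57 [547.1 116.  137. ]
(array([549.06567826, 111.91361885, 134.55512495]), [np.float64(3.572354895708764), np.float64(2.9518486960642942), np.float64(0.623537141954406)])
tube_mouth wrist [323.3 228.6] 0.78 [549.5 112.7 113. ]
tube_mouth scene [317.6 208.8] 0.74 [539.9 109.1 113. ]
tube_mouth side [344.5 251.6] 0.89 [543.6 111.6 113. ]
(array([545.31494181, 110.33595699, 113.32649585]), [np.float64(4.770538361270055), np.float64(4.37137081872119), np.float64(1.5268738612716934)])
turn_bar wrist [317.7 109.4] 0.64 [568.2 195.4 163. ]
turn_bar side [316.7 247. ] 0.9 [567.7 196.8 163. ]
(array([568.39599053, 195.5440949 , 162.14209454]), [np.float64(0.20643438713330334), np.float64(0.20643438713342913)])
pointer wrist [200.8 178.9] 0.82 [434.6 167.4  10. ]
pointer scene [323.3 209.7] 0.95 [446.4 168.3  10. ]
pointer side [367.5 309.1] 0.73 [441.5 169.   10. ]
(array([439.85958472, 168.79265057,   9.23291483]), [np.float64(5.3287752095615755), np.float64(4.275996793997494), np.float64(1.7982226250812807)])
carousel_base wrist [316.1 117. ] 0.94 [564.7 194.4   0. ]
carousel_base scene [354.6 242.1] 0.77 [567.3 194.9   0. ]
carousel_base side [316.9 303.6] 0.76 [567.2 207.6   0. ]
(array([566.91489924, 197.68851566,  -4.25740919]), [np.float64(3.949904222656837), np.float64(2.736258364056718), np.float64(6.385863071686753)])
```

View pics/wrist14.png

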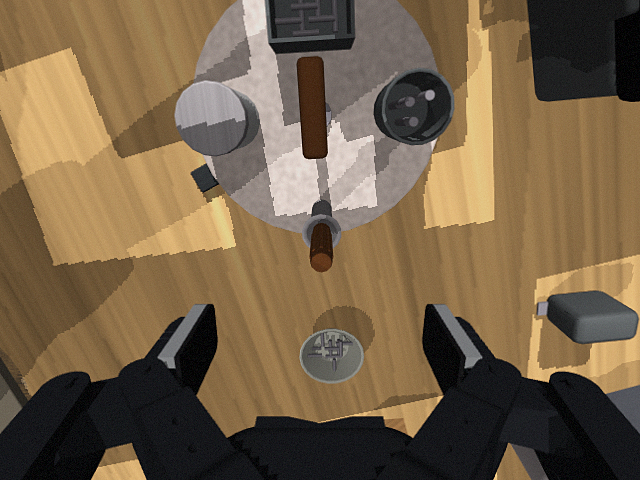

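View pics/c14.png

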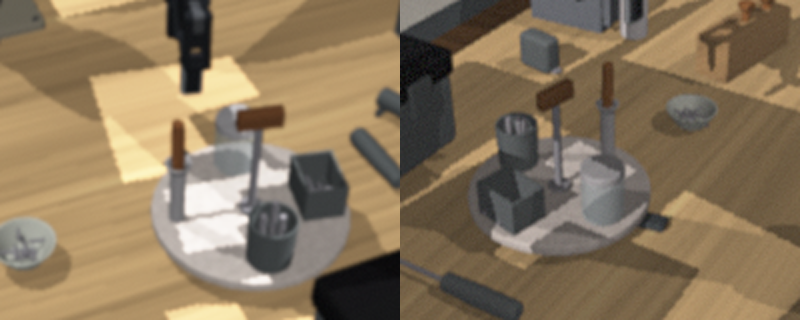

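```bash
python3 - <<'E'
from h import *
plan([567,196,215],-13.5,n=4)
E
```

```text
clock 14.15 dist [ 21.3  84.7 -16.6] rot deg [ 0.5 -1.8  0.3] N 4
[-0.55, 0.1, -0.01] [0.02, -0.07, 0.01]
[-0.55, 0.1, -0.01] [0.02, -0.07, 0.01]
[-0.55, 0.1, -0.0] [0.02, -0.07, 0.01]
[-0.55, 0.1, 0.0] [0.02, -0.07, 0.01]
```

Request:
step_arm:
  deltas:
    - {"delta_pos":[-0.55,0.1,-0.01],"turn":[0,-0.07,0],"claw":0}
    - {"delta_pos":[-0.55,0.1,-0.01],"turn":[0,-0.07,0],"claw":0}
    - {"delta_pos":[-0.55,0.1,0],"turn":[0,-0.07,0],"claw":0}
    - {"delta_pos":[-0.55,0.1,0],"turn":[0,-0.07,0],"claw":0}
    - {"delta_pos":[0,0,0],"turn":[0,0,0],"claw":0}

```text
clock: 14.65
ee_pos: [568.3, 198.0, 214.8]
eef_rot: [[-0.237, -0.009, 0.971], [-0.971, -0.004, -0.237], [0.006, -1.0, -0.008]]
contact_force: [-1.2, -0.4, 0.0]
opening: 0.999
```

Request:
step_arm:
  deltas:
    - {"delta_pos":[0,0.0,0],"turn":[0,0,0],"claw":0}
    - {"delta_pos":[0,0.0,0],"turn":[0,0,0],"claw":0}

```text
clock: 14.85
ee_pos: [568.0, 197.0, 214.6]
eef_rot: [[-0.237, -0.01, 0.971], [-0.971, -0.005, -0.237], [0.007, -1.0, -0.008]]
contact_force: [-0.4, 0.2, 0.0]
opening: 1.0
```

```bash
python3 - <<'E'
from h import *
f=grab('wrist','wrist15')
print(f['state']['ee_pos'],f['state']['dq'].round(3))
for t,z in [('tube_mouth',113),('turn_bar',163),('pointer',10)]:
    r=ctrl.tip_of('wrist',t)
    for q in r[:1]: print(t,np.round(q['pixel'],1),round(q['score'],2),np.round(atz(f,q['pixel'],z),1))
plan([567,196,148],-13.5,n=4)
E
```

```text
[568.03114356 197.0452267  214.60256497] [ 0.01  -0.003  0.013  0.005  0.009  0.006  0.003]
tube_mouth [320.1 344.2] 0.98 [546.4 110.  113. ]
turn_bar [319.9 268.9] 0.86 [567. 194. 163.]
pointer [208.3 262.4] 0.57 [438.4 165.4  10. ]
clock 15.05 dist [ -1.3  -0.6 -66.8] rot deg [ 0.5 -0.3  0.4] N 4
[0.0, 0.42, -0.0] [0.02, -0.01, 0.02]
[0.0, 0.42, -0.0] [0.02, -0.01, 0.02]
[0.0, 0.42, -0.01] [0.02, -0.01, 0.02]
[0.0, 0.42, -0.01] [0.02, -0.01, 0.02]
```

View pics/wrist15.png

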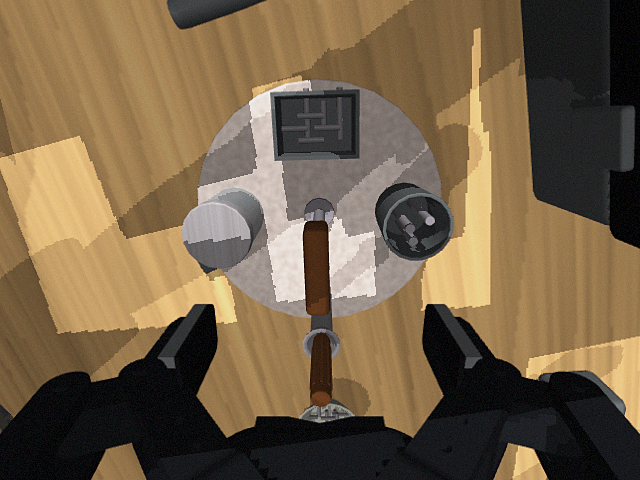

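Request:
step_arm:
  deltas:
    - {"delta_pos":[0.01,0.42,-0.01],"turn":[0.02,0,0.01],"claw":0}
    - {"delta_pos":[0.01,0.42,-0.01],"turn":[0.02,0,0.01],"claw":0}
    - {"delta_pos":[0.01,0.42,-0.01],"turn":[0.02,0,0.01],"claw":0}
    - {"delta_pos":[0,0.4,0],"turn":[0.02,0,0.01],"claw":0}
    - {"delta_pos":[0,0,0],"turn":[0,0,0],"claw":0}

```text
clock: 15.55
ee_pos: [568.1, 192.4, 148.4]
eef_rot: [[-0.243, 0.004, 0.97], [-0.97, -0.003, -0.243], [0.002, -1.0, 0.005]]
contact_force: [-0.9, -0.3, 0.5]
opening: 0.998
```

```bash
python3 - <<'E'
from h import *
f=grab('wrist','wrist16')
plan([567,195.5,148],-13.5,n=1)
E
```

```text
clock 15.6 dist [-2.   2.8 -1.6] rot deg [-0.4 -0.5  0.1] N 1
[-0.06, 0.04, -0.06] [-0.06, -0.09, 0.01]
```

View pics/wrist16.png

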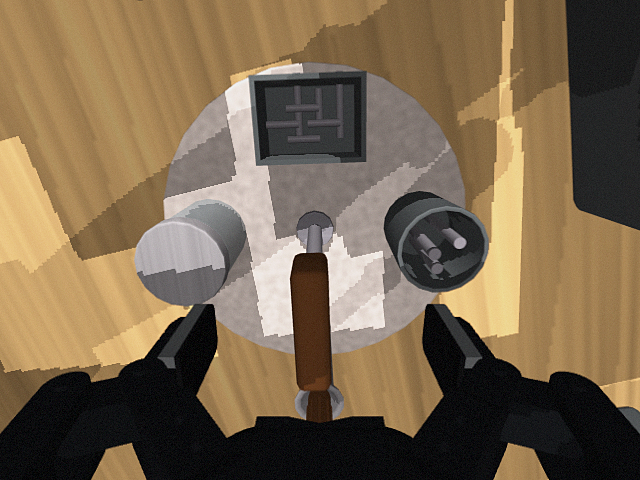

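Request:
step_arm:
  deltas:
    - {"delta_pos":[-0.06,0.03,-0.08],"turn":[-0.05,-0.1,0],"claw":0}
    - {"delta_pos":[0,0,0],"turn":[0,0,0],"claw":100}
    - {"delta_pos":[0,0,0],"turn":[0,0,0],"claw":180}
    - {"delta_pos":[0,0,0],"turn":[0,0,0],"claw":255}
    - {"delta_pos":[0,0,0],"turn":[0,0,0],"claw":255}
  newtons: 60

```text
clock: 16.1
ee_pos: [568.5, 196.7, 151.9]
eef_rot: [[-0.232, 0.006, 0.973], [-0.973, 0.001, -0.232], [-0.002, -1.0, 0.006]]
contact_force: [-0.3, 1.1, -0.7]
opening: 0.331
```

Request:
step_arm:
  deltas:
    - {"delta_pos":[0,0,0],"turn":[0,0,0],"claw":255}
    - {"delta_pos":[0,0,0],"turn":[0,0,0],"claw":255}
    - {"delta_pos":[0,0,0],"turn":[0,0,0],"claw":255}

```text
clock: 16.4
ee_pos: [566.0, 197.4, 152.3]
eef_rot: [[-0.232, 0.002, 0.973], [-0.973, 0.001, -0.232], [-0.001, -1.0, 0.001]]
contact_force: [0.1, 0.8, 0.2]
opening: 0.149
```

```bash
python3 - <<'E'
from h import *
f=grab('wrist','wrist17')
s=f['state']; print(s['contact_force'],s['torque'],s['joint_pos'].round(2))
g=f
for t,z in [('tube_mouth',113),('turn_bar',163),('pointer',10),('carousel_base',0)]:
    r=ctrl.tip_of('wrist',t)
    for q in r[:1]: print(t,np.round(q['pixel'],1),round(q['score'],2),np.round(atz(f,q['pixel'],z),1))
plan([567,195.5,148],-13.5,n=1)
z=s['eef_rot'][:,2]; print(np.degrees(np.arctan2(z[1],z[0])))
E
```

```text
[0.13504203 0.82579134 0.22574364] [ 0.06159357  0.18572189 -0.0271236 ] [-0.21  0.66 -0.27  1.74  0.24  0.77 -0.83]
carousel_base [319.1 221. ] 0.9 [565.8 196.9   0. ]
clock 16.65 dist [ 1.  -1.9 -4.3] rot deg [-0.1  0.1 -0.1] N 1
[0.04, 0.11, 0.04] [-0.01, 0.02, -0.01]
-13.400659324545629
```

View pics/wrist17.png

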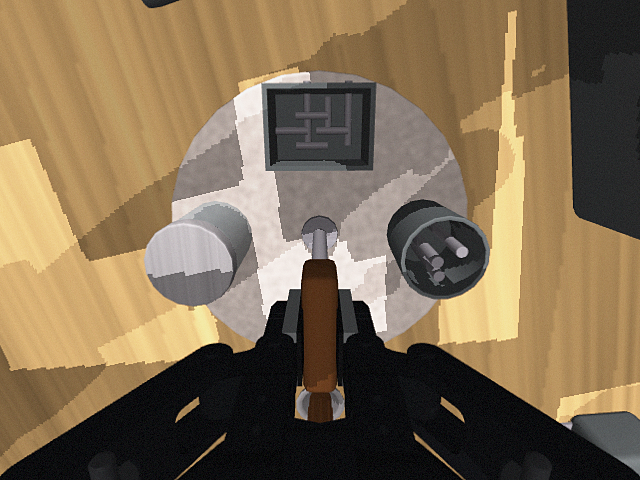

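Request:
step_arm:
  deltas:
    - {"delta_pos":[0,0,0],"turn":[0,0.4,0],"claw":255}
    - {"delta_pos":[0,0,0],"turn":[0,0.6,0],"claw":255}
    - {"delta_pos":[0,0,0],"turn":[0,0.7,0],"claw":255}
    - {"delta_pos":[0,0,0],"turn":[0,0.7,0],"claw":255}
  newtons: 70

```text
clock: 17.05
ee_pos: [566.4, 197.2, 152.3]
eef_rot: [[-0.473, 0.002, 0.881], [-0.881, 0.001, -0.473], [-0.002, -1.0, 0.001]]
contact_force: [-0.1, -0.1, 0.3]
opening: 0.148
```

```bash
python3 - <<'E'
from h import *
s=ctrl.read_state(); print(s['contact_force'],s['torque'],s['joint_pos'].round(2))
plan([566.2,197.2,151.5],-76.7)
E
```

```text
[-0.08935473 -0.14381098  0.25701441] [0.03308729 0.15803541 0.10639017] [-0.26  0.65 -0.2   1.74  0.17  0.76 -1.03]
clock 17.05 dist [-0.2  0.  -0.8] rot deg [-0.  48.5 -0.1] N 9
[0.0, 0.0, -0.0] [-0.0, 0.9, -0.0]
[0.0, 0.0, -0.0] [-0.0, 0.9, -0.0]
[0.0, 0.0, -0.0] [-0.0, 0.9, -0.0]
[0.0, 0.0, -0.0] [-0.0, 0.9, -0.0]
[0.0, 0.0, -0.0] [-0.0, 0.9, -0.0]
```

Very smooth; forces are near zero.

Request:
step_arm:
  deltas:
    - {"delta_pos":[0,0,0],"turn":[0,0.8,0],"claw":255}
    - {"delta_pos":[0,0,0],"turn":[0,0.8,0],"claw":255}
    - {"delta_pos":[0,0,0],"turn":[0,0.8,0],"claw":255}
    - {"delta_pos":[0,0,0],"turn":[0,0.8,0],"claw":255}
    - {"delta_pos":[0,0,0],"turn":[0,0.8,0],"claw":255}

```text
clock: 17.55
ee_pos: [567.1, 196.7, 152.3]
eef_rot: [[-0.8, 0.003, 0.601], [-0.601, 0.0, -0.8], [-0.002, -1.0, 0.002]]
contact_force: [-0.6, 0.0, 0.2]
opening: 0.147
```

Request:
step_arm:
  deltas:
    - {"delta_pos":[0,0,0],"turn":[0,0.8,0],"claw":255}
    - {"delta_pos":[0,0,0],"turn":[0,0.8,0],"claw":255}
    - {"delta_pos":[0,0,0],"turn":[0,0.6,0],"claw":255}
    - {"delta_pos":[0,0,0],"turn":[0,0.3,0],"claw":255}
    - {"delta_pos":[0,0,0],"turn":[0,0,0],"claw":255}

```text
clock: 18.05
ee_pos: [567.3, 196.2, 152.4]
eef_rot: [[-0.932, 0.003, 0.363], [-0.363, -0.001, -0.932], [-0.003, -1.0, 0.002]]
contact_force: [-0.0, -0.2, -0.0]
opening: 0.148
```

```bash
python3 - <<'E'
from h import *
F={n:grab(n,n+'18') for n in ['wrist','scene','side']}
s=F['wrist']['state']; print(s['contact_force'],s['torque'],s['joint_pos'].round(2))
plan([566.2,197.2,151.5],-76.7)
for t in ['driver_grip','tube_mouth','turn_bar','pointer','carousel_base']:
    rs=[]
    for n in F:
        r=ctrl.tip_of(n,t)
        if r: print(t,n,np.round(r[0]['pixel'],1),round(r[0]['score'],2), np.round(atz(F[n],r[0]['pixel'],{'driver_grip':137,'tube_mouth':113,'turn_bar':163,'pointer':10,'carousel_base':0}[t]),1)); rs.append(ray(F[n],r[0]['pixel']))
    if len(rs)>1: print(tri(rs))
g,g2=F['scene'],F['side']
cv2.imwrite('pics/c18.png',np.hstack([cv2.resize(g['color'][130:290,230:430],None,fx=2,fy=2,interpolation=2),cv2.resize(g2['color'][200:360,240:440],None,fx=2,fy=2,interpolation=2)])[:,:,::-1])
E
```

```text
[-0.00904704 -0.18949351 -0.02901679] [ 0.07295398  0.164068   -0.10275196] [-0.39  0.65  0.01  1.74 -0.    0.75 -1.58]
clock 18.2 dist [-1.1  1.  -0.9] rot deg [-0.1  8.  -0.2] N 2
[0.01, 0.01, -0.02] [-0.01, 0.67, -0.01]
[0.01, 0.01, -0.02] [-0.01, 0.67, -0.01]
driver_grip scene [329.4 179.2] 0.75 [483.8 162.3 137. ]
driver_grip side [354.7 257.9] 0.62 [486.9 155.7 137. ]
(array([485.33480203, 160.41108014, 139.5039239 ]), [np.float64(1.1766246170999748), np.float64(1.1766246171000316)])
tube_mouth wrist [321.5 401.9] 0.95 [485.5 163.2 113. ]
tube_mouth scene [329.5 190.8] 0.65 [495.1 158.4 113. ]
tube_mouth side [355.5 267.8] 0.62 [481.8 160.2 113. ]
(array([484.76094602, 160.76667065, 109.30277409]), [np.float64(2.395924986479862), np.float64(4.598559302549494), np.float64(3.744162898894963)])
turn_bar wrist [321.7 324.1] 0.8 [565.3 194.9 163. ]
turn_bar scene [359.9 190.9] 0.57 [572.4 191.5 163. ]
turn_bar side [319.8 247.5] 0.96 [560.1 194.8 163. ]
(array([564.26097244, 193.43609771, 159.09155295]), [np.float64(1.1707163063460595), np.float64(3.3281825954215596), np.float64(2.9539550336079965)])
pointer scene [321.5 207.8] 0.7 [438.3 167.1  10. ]
pointer side [367.7 309.2] 0.86 [440.9 169.1  10. ]
(array([440.02679523, 167.74785755,  10.23523063]), [np.float64(1.5166203866995014), np.float64(1.5166203866994692)])
carousel_base wrist [318.3 222.5] 0.67 [565.4 196.5   0. ]
carousel_base scene [353.7 241.4] 0.9 [564.5 194.    0. ]
carousel_base side [316.6 303.5] 0.65 [568.1 207.7   0. ]
(array([566.45928565, 198.15739808,  -2.58615458]), [np.float64(2.5094088217562955), np.float64(4.845068488611309), np.float64(7.351019069712473)])
```

View pics/wrist18.png

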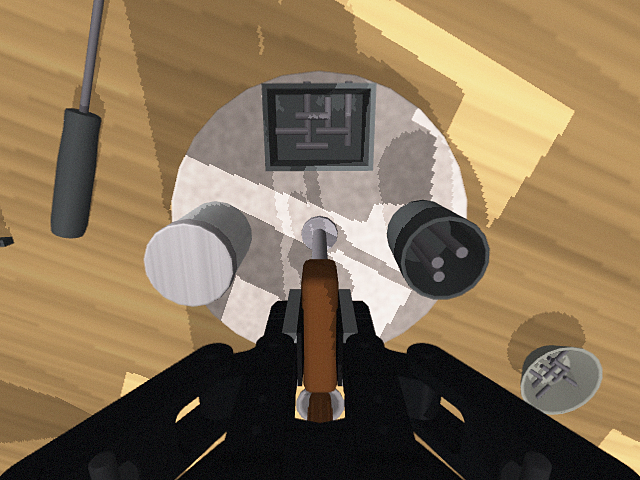

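View pics/c18.png

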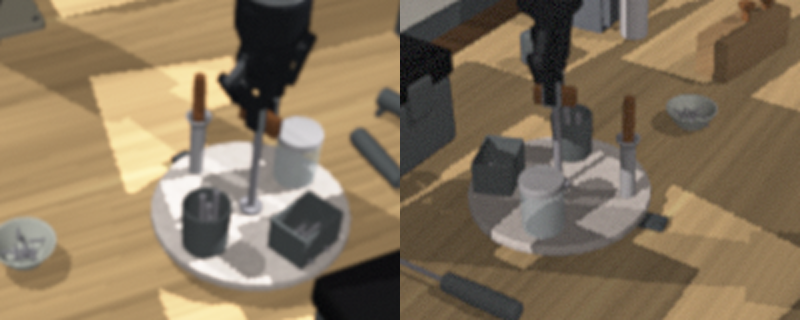

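```bash
python3 - <<'E'
import cv2,numpy as np
A=[('8',165,90),('9',175,150),('14',175,155),('12',120,165)]
o=[]
for n,x,y in A:
    im=cv2.imread(f'pics/wrist{n}.png')[y:y+50,x:x+60]; o.append(cv2.resize(im,None,fx=6,fy=6,interpolation=cv2.INTER_CUBIC))
cv2.imwrite('pics/lug.png',np.vstack([np.hstack(o[:2]),np.hstack(o[2:])]))
E
```

```text
(no output)
```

View pics/lug.png

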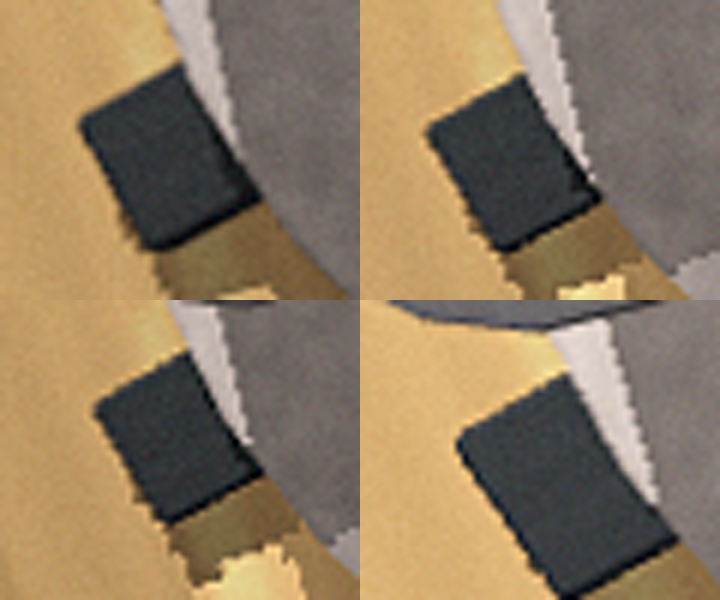

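```bash
python3 - <<'E'
from h import *
f0=grab('wrist')
def fr(p,z):
    # build rotation from rounded printed columns y,z
    R=np.array(z); u,_,v=np.linalg.svd(R); g=dict(f0); g['state']={'ee_pos':p,'eef_rot':u@v}; return g
D={'8':([541.977,54.953,235.181],[[-.236,-.011,.972],[-.972,-.004,-.236],[.006,-1,-.01]],(178.3,110.7),(190.5,130),(195,100.8)),
'9':([544.815,109.917,220.80],[[-.26,0,.966],[-.966,-.003,-.26],[.003,-1,0]],(186.2,172),(198.3,190.7),(202.3,162.6)),
'14':([546.98,111.95,233.59],[[-.263,-.006,.965],[-.965,-.002,-.263],[.004,-1,-.005]],(190.8,173.3),(203,190.8),(206.5,163.5)),
'12':([547,108.98,127.57],[[-.265,.006,.964],[-.964,-.008,-.265],[.006,-1,.008]],(136.3,188.3),(154.2,212.5),(154.8,177.5))}
ax=np.array([566.1,197])
for k,(p,R,a,b,c) in D.items():
    g=fr(p,R); A,B,C=[atz(g,q,10)[:2] for q in (a,b,c)]
    m=(A+B)/2; e=B-A; d=A-C
    print(k,A.round(1),B.round(1),'w',np.linalg.norm(e).round(1),'mid az',np.degrees(np.arctan2(*(m-ax)[::-1])).round(2),'r',np.linalg.norm(m-ax).round(1),'edge normal az',np.degrees(np.arctan2(-e[0]*-1*-1,e[1]*-1*-1)).round(2),'side az',np.degrees(np.arctan2(d[1],d[0])).round(2), 'e',e.round(1))
plan([566.2,197.2,151.5],-76.7)
E
```

```text
8 [426.7 175.1] [432.1 155.1] w 20.7 mid az -166.86 r 140.4 edge normal az -164.68 side az -166.26 e [  5.5 -20. ]
9 [426.6 175.7] [431.5 155.2] w 21.1 mid az -167.03 r 140.6 edge normal az -166.65 side az -166.68 e [  4.9 -20.5]
14 [426.6 175.4] [432.2 155.2] w 21.0 mid az -166.94 r 140.4 edge normal az -164.46 side az -165.25 e [  5.6 -20.2]
12 [426.9 176.1] [432.3 155.7] w 21.1 mid az -167.18 r 140.0 edge normal az -165.29 side az -167.3 e [  5.4 -20.4]
clock 19.0 dist [-1.1  1.  -0.8] rot deg [-0.1  8.  -0.2] N 2
[0.01, 0.01, -0.02] [-0.01, 0.67, -0.01]
[0.01, 0.01, -0.02] [-0.01, 0.67, -0.01]
```

Request:
step_arm:
  deltas:
    - {"delta_pos":[0.01,0,-0.02],"turn":[0,0.55,0],"claw":255}
    - {"delta_pos":[0.01,0,-0.02],"turn":[0,0.5,0],"claw":255}
    - {"delta_pos":[0,0,0],"turn":[0,0.2,0],"claw":255}
    - {"delta_pos":[0,0,0],"turn":[0,0,0],"claw":255}
    - {"delta_pos":[0,0,0],"turn":[0,0,0],"claw":255}

```text
clock: 19.5
ee_pos: [567.5, 196.0, 152.4]
eef_rot: [[-0.972, 0.006, 0.236], [-0.236, -0.003, -0.972], [-0.005, -1.0, 0.004]]
contact_force: [-0.2, -0.3, 0.2]
opening: 0.145
```

```bash
python3 - <<'E'
from h import *
F={n:grab(n,n+'19') for n in ['wrist','scene','side']}
s=F['wrist']['state']; print(s['contact_force'],s['torque'],s['joint_pos'].round(2))
plan([566.2,197.2,151.5],-76.4)
def pr(n,P): return proj(F[n],P).round(1)
az=np.radians(-166.4)
for n in ('scene','side'):
    im=cv2.resize(F[n]['color'][:,:,::-1],None,fx=4,fy=4,interpolation=2)
    for r,z in [(116,28),(141,10),(130,10)]:
        for o in (-12,0,12):
            P=np.array([566.1,197,z])+r*np.array([np.cos(az),np.sin(az),0])+o*np.array([-np.sin(az),np.cos(az),0])
            q=proj(F[n],P)*4+1.5; cv2.circle(im,(int(q[0]),int(q[1])),2,(0,0,255),-1)
    c=proj(F[n],[470,174,40])*4; x,y=int(c[0]),int(c[1])
    globals()['o_'+n]=im[y-250:y+200,x-200:x+200]
cv2.imwrite('pics/c19.png',np.hstack([o_scene,o_side]))
E
```

```text
[-0.17464422 -0.34271655  0.20437983] [ 0.06098084  0.10409058 -0.09656373] [-0.41  0.65  0.05  1.74 -0.04  0.74 -1.68]
clock 19.65 dist [-1.2  1.2 -0.8] rot deg [-0.2  0.  -0.3] N 1
[0.02, 0.02, -0.04] [-0.04, 0.0, -0.05]
```

View pics/c19.png

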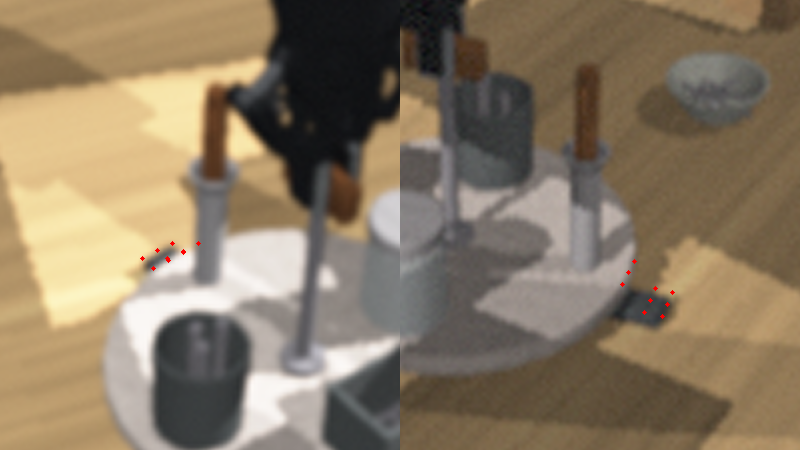

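View pics/wrist19.png

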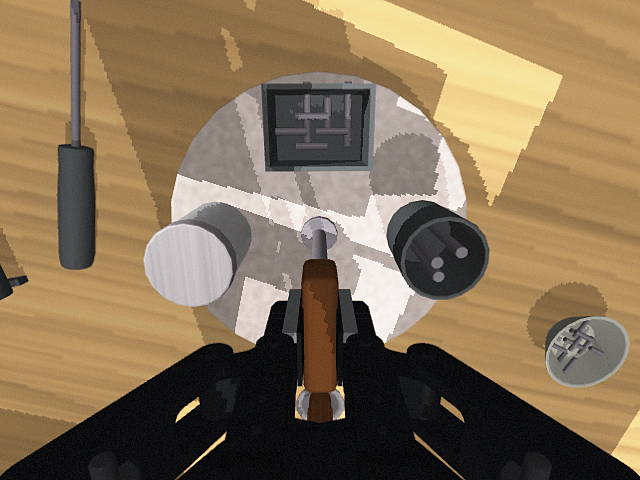

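```bash
python3 - <<'E'
import cv2,numpy as np
a=cv2.imread('pics/scene19.png')[175:250,290:370]; b=cv2.imread('pics/side19.png')[235:325,300:380]
a=cv2.resize(a,(400,375),interpolation=cv2.INTER_CUBIC); b=cv2.resize(b,(400,450),interpolation=cv2.INTER_CUBIC)
a=np.vstack([a,np.zeros((75,400,3),np.uint8)])
o=np.hstack([a,b]).astype(float); o=255*(o/255)**.6
cv2.imwrite('pics/z19.png',o.astype(np.uint8))
E
```

```text
(no output)
```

View pics/z19.png

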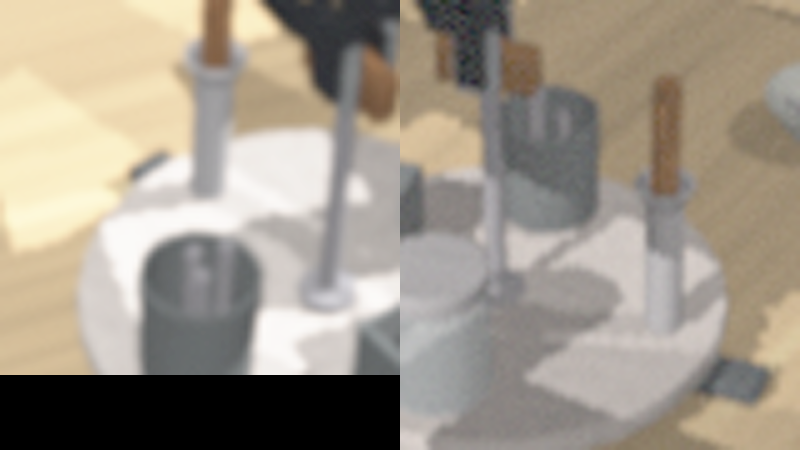

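```bash
python3 - <<'E'
from h import *
for n,a,b,c in [('side',(320.6,292.4),(352.6,298.6),(372,311.2)),('scene',(355.6,233),(331.6,212.6),(317.6,208))]:
    f=grab(n); A=atz(f,a,30)[:2];B=atz(f,b,28)[:2];C=atz(f,c,10)[:2]
    for nm,q in(('tube',B),('lug',C)): d=q-A; print(n,nm,q.round(1),A.round(1),np.hypot(*d).round(1),np.degrees(np.arctan2(d[1],d[0])).round(1))
    r=ctrl.tip_of(n,'driver_grip'); print([np.round(x['pixel'],1) for x in r[:1]])
s=ctrl.read_state(); print(s['clock'],np.degrees(np.arctan2(s['eef_rot'][1,2],s['eef_rot'][0,2])))
E
```

```text
side tube [482.2 172.5] [562.6 195.9] 83.7 -163.7
side lug [428.2 170.2] [562.6 195.9] 136.8 -169.1
[array([355.3, 260.4])]
scene tube [481. 174.] [567.  195.2] 88.5 -166.2
scene lug [435.3 157.8] [567.  195.2] 136.9 -164.2
[array([171.6, 345.3])]
19.85 -76.39727227835002
```

```bash
python3 - <<'E'
from h import *
from scipy.optimize import least_squares
f=grab('wrist'); im=f['color']
g=cv2.GaussianBlur(cv2.cvtColor(im,cv2.COLOR_RGB2HSV)[:,:,1],(3,3),0).astype(float)
c0=np.array([565.6,196.]);pts=[]
for it in range(2):
    pts=[]
    for a in np.radians(np.arange(-180,180,1.5)):
        u=np.array([np.cos(a),np.sin(a)]); rr=np.arange(108,124,.4)
        px=np.array([proj(f,[*(c0+r*u),28]) for r in rr])
        if px[:,1].max()>275 or px.min()<3 : continue
        v=cv2.remap(g.astype(np.float32),px[:,0].astype(np.float32)[None],px[:,1].astype(np.float32)[None],1)[0]
        d=np.diff(np.convolve(v,np.ones(3)/3,'valid')); k=d.argmax()
        if d[k]>4: pts.append(c0+rr[k+1]*u)
    P=np.array(pts)
    r=least_squares(lambda q:np.hypot(*(P-q[:2]).T)-q[2],[*c0,116],loss='soft_l1',f_scale=.5); c0=r.x[:2]
    print(len(P),r.x.round(2))
E
```

```text
121 [565.62 195.83 114.88]
121 [565.65 195.85 114.87]
```

```bash
cat > fit.py <<'E'
from h import *
from scipy.optimize import least_squares
f0=grab('wrist')
D={'8':([541.977,54.953,235.181],[[-.236,-.011,.972],[-.972,-.004,-.236],[.006,-1,-.01]],(178.3,110.7),(190.5,130)),
'9':([544.815,109.917,220.80],[[-.26,0,.966],[-.966,-.003,-.26],[.003,-1,0]],(186.2,172),(198.3,190.7)),
'14':([546.98,111.95,233.59],[[-.263,-.006,.965],[-.965,-.002,-.263],[.004,-1,-.005]],(190.8,173.3),(203,190.8)),
'12':([547,108.98,127.57],[[-.265,.006,.964],[-.964,-.008,-.265],[.006,-1,.008]],(136.3,188.3),(154.2,212.5))}
for k,(p,R,a,b) in D.items():
    u,_,v=np.linalg.svd(np.array(R)); f=dict(f0); f['state']={'ee_pos':p,'eef_rot':u@v}
    im=cv2.imread(f'pics/wrist{k}.png')
    g=cv2.GaussianBlur(cv2.cvtColor(im,cv2.COLOR_BGR2HSV)[:,:,1],(3,3),0).astype(np.float32)
    c0=np.array([565.6,196.])
    for it in range(3):
        pts=[]
        for t in np.radians(np.arange(-180,180,1.5)):
            w=np.array([np.cos(t),np.sin(t)]); rr=np.arange(106,126,.4)
            px=np.array([proj(f,[*(c0+r*w),28]) for r in rr])
            if px[:,1].max()>275 or px.min()<3 or px[:,0].max()>635: continue
            v=cv2.remap(g,px[:,0].astype(np.float32)[None],px[:,1].astype(np.float32)[None],1)[0]
            d=np.diff(np.convolve(v,np.ones(3)/3,'valid')); j=d.argmax()
            if d[j]>4: pts.append(c0+rr[j+1]*w)
        P=np.array(pts)
        r=least_squares(lambda q:np.hypot(*(P-q[:2]).T)-115,c0,loss='soft_l1',f_scale=.5); c0=r.x[:2]
    A,B=[atz(f,q,10)[:2] for q in (a,b)]
    e=(B-A)/np.linalg.norm(B-A)
    for w in (0,1.5):
        m=(A+B)/2+w*e-c0; print(k,len(P),c0.round(1),w,np.degrees(np.arctan2(m[1],m[0])).round(2),np.hypot(*m).round(1))
E
python3 fit.py
```

```text
8 124 [565.4 195.6] 0 -167.36 139.4
8 124 [565.4 195.6] 1.5 -166.74 139.4
9 147 [565.4 195.9] 0 -167.4 139.7
9 147 [565.4 195.9] 1.5 -166.79 139.7
14 160 [565.4 196. ] 0 -167.29 139.5
14 160 [565.4 196. ] 1.5 -166.67 139.4
12 91 [565.4 196.1] 0 -167.45 139.2
12 91 [565.4 196.1] 1.5 -166.83 139.1
```

Request:
step_arm:
  deltas:
    - {"delta_pos":[0,0,0],"turn":[0,0.1,0],"claw":255}
    - {"delta_pos":[0,0,0],"turn":[0,0,0],"claw":255}
    - {"delta_pos":[0,0,0],"turn":[0,0,0],"claw":255}
    - {"delta_pos":[0,0,0],"turn":[0,0,0],"claw":255}

```text
clock: 20.35
ee_pos: [567.4, 195.9, 152.3]
eef_rot: [[-0.974, 0.006, 0.225], [-0.225, -0.003, -0.974], [-0.005, -1.0, 0.004]]
contact_force: [-0.6, -0.7, -0.1]
opening: 0.146
```

```bash
python3 - <<'E'
from h import *
F={n:grab(n,n+'20') for n in ['wrist','scene','side']}
s=ctrl.read_state(); print(s['clock'],s['opening'],s['contact_force'],abs(s['dq']).max(),np.degrees(np.arctan2(s['eef_rot'][1,2],s['eef_rot'][0,2])))
f=F['wrist']
for t,z in [('tube_mouth',113),('turn_bar',163)]:
    r=ctrl.tip_of('wrist',t)
    for q in r[:1]: 
        P=atz(f,q['pixel'],z); d=P[:2]-[565.6,195.9]; print(t,np.round(q['pixel'],1),P.round(1),np.degrees(np.arctan2(d[1],d[0])))
rs=[]
for n in ('scene','side'):
    r=ctrl.tip_of(n,'driver_grip'); print(n,r[0]['pixel'],r[0]['score']); rs.append(ray(F[n],r[0]['pixel']))
print(tri(rs))
E
```

```text
20.5 0.14994217829226222 [ 0.27696577 -0.9205415   0.46771921] 0.0018373677293268803 -77.01458974083089
tube_mouth [320.5 402.8] [481.1 175.6 113. ] -166.4791772513335
turn_bar [321.3 323.3] [565.5 195.2 163. ] -96.92859432885571
scene [334.6, 176.9] 0.49
side [259.0, 374.1] 0.71
(array([453.75437734, 349.09127541,  21.85607353]), [np.float64(143.00065143033262), np.float64(143.00065143033243)])
```

View pics/wrist20.png

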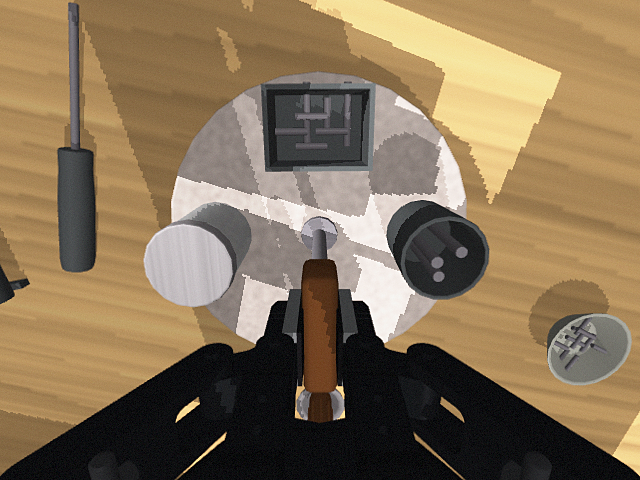

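View pics/scene20.png

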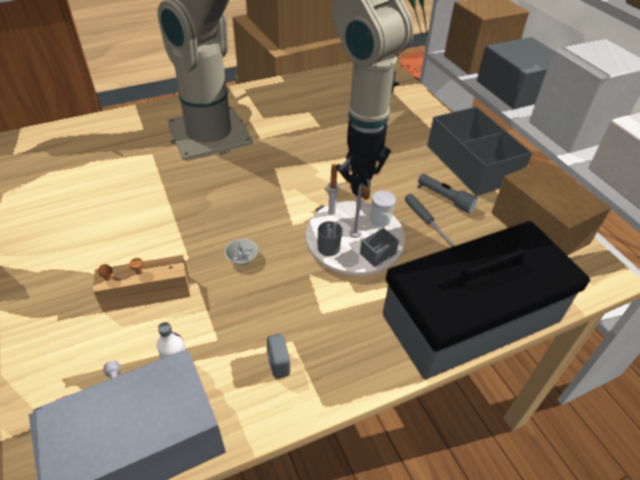

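```bash
python3 -c "
from plant import ctrl
print(ctrl.close_job())"
```

```text
the job is handed in; nothing more can be done
None
```

I took the slim screwdriver from the rack, pushed it into the narrow tube and let go of it. I then gripped the bar and turned the carousel about 64° clockwise, and handed the job in at 20.5 s with the bar still gripped.

- **Screwdriver home:** Pushing down met about 23 N, at the tool height I expected for fully home. After release, the cameras put the handle centre at about 135 mm, against an expected 136 to 138 mm. The last scene picture shows it still upright in the tube.
- **Tube over the pointer:** The bar's grip puts the tube direction at −167.0°. The lug's direction, measured against the disc centre in four wrist pictures, came out at −166.7 to −167.4°. The network's own tube-mouth point gave −166.5°.
- **At hand-in:** The arm was still, and the contact force was about 1 N. In the last scene picture the other tools and things look unmoved.

**Checks that disagreed:**
- Rough hand-picked points, taken just before the last 0.6° nudge, put the lug 5° further on in the side camera and 2° the other way in the scene camera. I trusted the sharper wrist pictures over both.
- In the last side picture the network took the big screwdriver for the slim one, so the height check right at the end was unusable. I relied on the scene picture and on the height measured after release.

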